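# Balance three unknown canisters on the lever beam

### The arm

A 7-joint arm with a two-finger parallel gripper is mounted at the origin on the work surface. World frame = base frame: x ahead of the robot, y to its left, z up, the work surface at z = 0. Lengths are in m, angles in rad, forces in N, time in s.
With the tool pointing down it reaches from about 0.4 to 0.85 m from the base axis. Payload 4.5 kg.
Tool frame: the origin (TCP) lies midway between the tips of the shut fingers; the grasp point (between the pads) lies 19 mm behind it; x points along the fingers, y is the direction in which the jaws open and shut, and the axes are right-handed (so a half turn about x gives the same grasp; the last joint's range is limited). The gripper opens to 88 mm and grips with 3 to 60 N. Pads are 18 mm wide; open, the fingers measure 123 mm over their backs; the gripper's body (75 mm by 187 mm) begins 45 mm behind the grasp point.
Start: joints at [-1.199, 0.689, -0.195, 1.565, 0.157, 0.902, -0.215], TCP at [0.207, 0.59, 0.239] pointing down, gripper open.
Joint ranges: [-3.01, 3.01], [-0.46, 2.08], [-1.47, 1.51], [0.13, 2.56], [-1, 4.14], [0.04, 2.09], [-2.66, 2.66]. Speed limits (rad/s): [2.57, 2.57, 3.14, 3.14, 3.14, 3.14, 3.14].

### API

Orientations are given as a unit quaternion [x, y, z, w].
In Python, from plant import r gives the robot as it stands.
- The arm moves only by the tool arm_command, never from a script. Its argument "plan" is a list of rows, each a list of 5 numbers: the finger opening in m, from 0 to 0.0881, then the shift along the tool's x, y, z in m, then the turn about the tool's x in rad. In form: [[grip, dx, dy, dz, roll], ...]. A call has 1 to 12 rows; each row shifts and turns the commanded pose from where the row before left it, along the tool's axes as they then stand; what a row does not reach is not made up. A row lasts 1/8 s, in which the tool goes at most 62.5 mm and 10.7 degrees, less where a joint would pass 70% of its speed; a pose out of reach is approached as far as the arm can. A call is refused whole if a number of a shift passes 0.0625 or a number of a turn 0.188, either way. A call with a gripper value outside its range is refused whole. The fingers move at their own pace and stop on an object; "force" is the grip in N (left out, the last holds). Time passes only in rows, so rows that do not move let the fingers close. It gives the time, the measured TCP pose, the force and the opening at its end, in the units of the state.
- r.get_state(): the state, without advancing time (a new reading comes with each control period).
- r.snapshot(name): name is "side" or "top" or "wrist"; returns (picture, depth): 480x640x3 uint8, red, green, blue; 480x640 float32, m along the optical axis (not along the pixel's ray), 0 where there is no reading.
- r.calibration(name): a dict with "fx", "fy", "cx", "cy" (pixels), "eye" and "orientation" of the camera in the world; the wrist camera has in their place "mount" (4x4, takes a point from camera to tool coordinates, whose origin is the TCP and whose axes are the tool frame's). Camera axes: x right, y down, z forward; pixel columns grow to the right and rows downward; lengths in m; the calibration is good to about 2 mm. The wrist camera is an equidistant fisheye: a pixel r from the principal point sees the ray r / f radians off the axis. A picture is of the moment at which its call begins: read the wrist's pose just before it. calibration takes no time and is no camera call.
- r.finish_job(): hands the job in, once; it reports no verdict.
The state is a dict: "clock": time; "q": joint angles; "qd": joint speeds; "joint_torque": joint torques, N m; "tool_pos": TCP position; "eef_rot": TCP orientation; "contact_force": force on the tool from outside, world axes, zero at the start; "moment": the same for the moment, N m; "opening": opening from 0.0 (shut) to 1.0 (fully open).
Only numpy, scipy, OpenCV 4.12 (cv2) and the standard library are available. Lean on these libraries where they do the work, as an engineer would, in place of code of your own. Each camera call takes 0.05 s, during which the arm holds its last target.

### The job

Balance the three sealed canisters, whose contents are unknown, on the lever beam: working alternately, hang one small one by its hook on the left, green-capped half, then the large one on the right, white-capped half, then the other small one on the left again, placed so that the beam comes to rest level with all three hanging freely. Let each load down slowly, without leaning on the beam, and let go only when the beam carries all of it, so that the beam is never jerked, never jumps and never knocks against its stops. Leave everything else on the bench where it is.

Things in the scene. Friction and masses are not known exactly. Their poses are not given: they have to be found in the camera images.
- stand: lever-beam stand fixed to the bench: grey base plate 130 x 150 x 16 mm, steel column and green bearing head, which stand 18 to 52 mm beyond the bar (+x side), up to 262 mm high. Origin on the bench below the pivot; y axis along the level bar towards its green-capped (left) end; x level, away from the robot within 0.2 rad.
- pivot (a point): the beam's pivot, on the bar's centreline 250 mm above the bench; axes turn with the bar, y along it to the green end. Bar: round steel rod 10 mm thick, 400 mm long, green cap on the left end (+y, seen from the robot), white on the right; dark rings each 20 mm, 40 to 160 mm from the pivot. Hang anywhere 50 to 180 mm from the pivot on either half.
- beam (a joint): tilt of the bar, rad: 0 level, positive lifts the green (left) end. It swings freely. A return spring and the bob on its pointer draw it level with 4.0 N m per rad: a small canister 140 mm out tips it 0.07 to 0.14 rad, so where it comes to rest depends on the unknown weight. Its knife edge is delicate: it should only creep, never turn faster than 0.3 rad/s. Rubber stops at 0.18 rad either way.
- small_a: sealed aluminium canister, blue cap, 36 mm across, 55 mm tall, with an unknown filling of metal shot (in all 0.21 to 0.41 kg); 181 mm tall with hook and grip block. Origin: centre of the underside, z up; centre of mass, seat and grip block lie on the z axis. Hook open towards its own +x: pass it over the bar that way, then lower it.
- small_b: sealed aluminium canister, yellow cap, 36 mm across, 55 mm tall, with an unknown filling of metal shot (in all 0.21 to 0.41 kg); 181 mm tall with hook and grip block. Origin: centre of the underside, z up; centre of mass, seat and grip block lie on the z axis. Hook open towards its own +x: pass it over the bar that way, then lower it.
- large: sealed aluminium canister, red cap, 48 mm across, 68 mm tall, with an unknown filling of metal shot (in all 0.45 to 0.82 kg); 194 mm tall with hook and grip block. Origin: centre of the underside, z up; centre of mass, seat and grip block lie on the z axis. Hook open towards its own +x: pass it over the bar that way, then lower it.
- small_a_seat (a point): point on small_a's z axis where the bar's centreline lies when hung, 123.2 mm above the underside. Hook: 5 mm wire in the x-z plane; leg at x = -20 mm from z = 77 to 116 mm, then an inverted V (apex z = 133 mm) down to a free tip at x = 22, z = 109 mm. Below, the wire slopes back to the lid centre at z = 63 mm.
- small_a_grip (a point): point on small_a's grip block, a black upright block 14 x 14 mm (sides along its x and y) and 46 mm tall on top of the hook; 163 mm above the underside, 39.8 mm above the seat point; the block reaches 28.5 mm below and 17.5 mm above this point.
- small_b_seat (a point): point on small_b's z axis where the bar's centreline lies when hung, 123.2 mm above the underside. Hook: 5 mm wire in the x-z plane; leg at x = -20 mm from z = 77 to 116 mm, then an inverted V (apex z = 133 mm) down to a free tip at x = 22, z = 109 mm. Below, the wire slopes back to the lid centre at z = 63 mm.
- small_b_grip (a point): point on small_b's grip block, a black upright block 14 x 14 mm (sides along its x and y) and 46 mm tall on top of the hook; 163 mm above the underside, 39.8 mm above the seat point; the block reaches 28.5 mm below and 17.5 mm above this point.
- large_seat (a point): point on large's z axis where the bar's centreline lies when hung, 136.2 mm above the underside. Hook: 5 mm wire in the x-z plane; leg at x = -20 mm from z = 90 to 129 mm, then an inverted V (apex z = 146 mm) down to a free tip at x = 22, z = 122 mm. Below, the wire slopes back to the lid centre at z = 76 mm.
- large_grip (a point): point on large's grip block, a black upright block 14 x 14 mm (sides along its x and y) and 46 mm tall on top of the hook; 176 mm above the underside, 39.8 mm above the seat point; the block reaches 28.5 mm below and 17.5 mm above this point.
- crucible: white porcelain crucible, 44 mm wide, 34 mm tall; a bystander; origin at its underside
- slot_weight: brass slotted-type disc weight, 38 mm wide, 22 mm tall; a bystander; origin at its underside
- beaker: empty glass beaker, 68 mm wide, 85 mm tall; a bystander; origin at its underside
- reagent: amber bottle with a red cap, 56 mm wide, 110 mm tall; a bystander; origin at its underside
- cylinder: clear measuring cylinder on a 70 mm square blue foot, 200 mm tall; a bystander; origin at its underside
- wash_bottle: white wash bottle with a blue cap and a bent spout, 62 mm wide, 168 mm tall; a bystander; origin at its underside
- spatula: spatula lying flat, 160 mm long; a bystander; origin at its underside, middle

How it is judged:
On the way, in this order (a step that is already met when the one before it is completed fails the run):
1. one small canister hangs from the left half, released, the other two still on the bench ((((y of small_a_seat in the frame of pivot above 0.03 m and x of small_a_seat in the frame of pivot between -0.008 and 0.008 m and z of small_a_seat in the frame of pivot between -0.006 and 0.006 m and (contact force between small_a and the fingers below 0.05 N and contact force between small_a and the arm below 0.05 N)) and height (world z) of each of small_b, large below 0.02 m and velocity of joint beam between -0.15 and 0.15 rad/s) or ((y of small_b_seat in the frame of pivot above 0.03 m and x of small_b_seat in the frame of pivot between -0.008 and 0.008 m and z of small_b_seat in the frame of pivot between -0.006 and 0.006 m and (contact force between small_b and the fingers below 0.05 N and contact force between small_b and the arm below 0.05 N)) and height (world z) of each of small_a, large below 0.02 m and velocity of joint beam between -0.15 and 0.15 rad/s))), for 0.2 s.
2. the large canister hangs from the right half, released, the first small one still on the left, the other small one on the bench (y of large_seat in the frame of pivot below -0.03 m and x of large_seat in the frame of pivot between -0.008 and 0.008 m and z of large_seat in the frame of pivot between -0.006 and 0.006 m and contact force between large and the fingers below 0.05 N and contact force between large and the arm below 0.05 N and (((y of small_a_seat in the frame of pivot above 0.03 m and x of small_a_seat in the frame of pivot between -0.008 and 0.008 m and z of small_a_seat in the frame of pivot between -0.006 and 0.006 m and (contact force between small_a and the fingers below 0.05 N and contact force between small_a and the arm below 0.05 N)) and height (world z) of small_b below 0.02 m) or ((y of small_b_seat in the frame of pivot above 0.03 m and x of small_b_seat in the frame of pivot between -0.008 and 0.008 m and z of small_b_seat in the frame of pivot between -0.006 and 0.006 m and (contact force between small_b and the fingers below 0.05 N and contact force between small_b and the arm below 0.05 N)) and height (world z) of small_a below 0.02 m)) and velocity of joint beam between -0.15 and 0.15 rad/s), for 0.2 s.
3. the second small canister hangs from the left half beside the first, released (y of each of small_a_seat, small_b_seat in the frame of pivot above 0.03 m and x of small_a_seat in the frame of pivot between -0.008 and 0.008 m and z of small_a_seat in the frame of pivot between -0.006 and 0.006 m and contact force between each of small_a, small_b, large and the fingers below 0.05 N and contact force between each of small_a, small_b, large and the arm below 0.05 N and x of small_b_seat in the frame of pivot between -0.008 and 0.008 m and z of small_b_seat in the frame of pivot between -0.006 and 0.006 m and y of large_seat in the frame of pivot below -0.03 m and x of large_seat in the frame of pivot between -0.008 and 0.008 m and z of large_seat in the frame of pivot between -0.006 and 0.006 m and velocity of joint beam between -0.15 and 0.15 rad/s), for 0.2 s.
At the end, for the whole second after the job is handed in: Both small canisters hang by their hooks on the left half, the large one on the right (seat within 8 mm sideways and 6 mm in height of the bar's centreline, 30 mm or more from the pivot), released and still (under 30 mm/s); the beam is level within 0.015 rad and turns slower than 0.05 rad/s (y of each of small_a_seat, small_b_seat in the frame of pivot above 0.03 m and x of small_a_seat in the frame of pivot between -0.008 and 0.008 m and z of small_a_seat in the frame of pivot between -0.006 and 0.006 m and x of small_b_seat in the frame of pivot between -0.008 and 0.008 m and z of small_b_seat in the frame of pivot between -0.006 and 0.006 m and y of large_seat in the frame of pivot below -0.03 m and x of large_seat in the frame of pivot between -0.008 and 0.008 m and z of large_seat in the frame of pivot between -0.006 and 0.006 m and value of joint beam between -0.015 and 0.015 rad and velocity of joint beam between -0.05 and 0.05 rad/s and linear speed of each of small_a, small_b, large below 0.03 m/s); the robot touches nothing.
It fails at once if the beam tips to its stops (0.17 rad or more) (value of joint beam above 0.17 rad or value of joint beam below -0.17 rad).
It fails at once if the beam jumps, drops or is jerked: it turns faster than 0.3 rad/s (velocity of joint beam above 0.3 rad/s or velocity of joint beam below -0.3 rad/s).
It fails at once if a canister is pressed or dropped on the beam or stand: more than 20 N between them (contact force between any of small_a, small_b, large and stand above 20 N).
It fails at once if the robot bears on the beam or its stand with more than 4 N (contact force between any of the arm, the fingers and stand above 4 N).
It fails at once if a bystander is moved more than 25 mm or knocked over (distance of any of crucible, slot_weight, beaker, reagent, cylinder, wash_bottle, spatula from where it was at the start of the episode above 0.025 m or angle between any of crucible, slot_weight, beaker, reagent, cylinder, wash_bottle's own z axis and vertical above 0.5 rad).
It also fails if it takes over 72 s, if anything falls off the work surface, if the arm or the gripper's body presses on something with over 40 N, if the wrist force passes 120 N, or if a joint passes its speed limit or range.

## Working session

There is one attempt and no reset: what is moved stays moved. The work goes in short steps, Python scripts to look and compute and a tool call to move; the robot and the scene stay as the last step left them, time stands still between calls to the robot, and variables do not carry over. Pictures are saved under pics/ and viewed, and the job is handed in when it is done.

Besides the shell and the picture viewer there is one more tool, called after "Request:" as a command line: name --pt "numbers of a row" for each row, then --argument value for the rest. arm_command: Moves the arm, as the interface text tells. Its arguments: {"type":"object","properties":{"plan":{"type":"array","items":{"type":"array","items":{"type":"number"}}},"force":{"type":"number"}},"required":["plan"]}

```bash
ls; mkdir -p pics; cat > h.py <<'E'
import numpy as np, cv2
from scipy.spatial.transform import Rotation as R
from plant import r
E
python3 - <<'E'
from h import *
s=r.get_state()
for k,v in s.items(): print(k,np.round(v,4))
for n in ["side","top","wrist"]:
    print(n,r.calibration(n))
for n in ["side","top"]:
    p,d=r.snapshot(n)
    np.save(f"pics/{n}0_d.npy",d); cv2.imwrite(f"pics/{n}0.png",p[:,:,::-1])
E
```

```text
pics
clock 0.0
q [-1.1992  0.69   -0.1945  1.5663  0.1573  0.9025 -0.2151]
qd [ 0.0006  0.0001 -0.001   0.0009  0.0027  0.0004  0.0008]
joint_torque [-0.00000e+00 -5.27556e+01 -1.26640e+00 -1.53424e+01 -5.25000e-02
  6.50000e-03  2.00000e-04]
tool_pos [0.207  0.5891 0.2379]
eef_rot [ 0.1182  0.6971 -0.1195  0.697 ]
contact_force [-0.3491  0.3818 -0.0895]
moment [-0.0715 -0.0034  0.0027]
opening 1.0052
side {'fx': 452.6008601873654, 'fy': 452.6008601873654, 'cx': 314.33137097493693, 'cy': 241.1962985185334, 'eye': array([ 0.31977827, -0.81689975,  0.68232811]), 'orientation': array([ 0.86207319, -0.11777534,  0.07723015, -0.4868206 ])}
top {'fx': 491.41759939740933, 'fy': 491.41759939740933, 'cx': 323.79733204767973, 'cy': 240.39579576871895, 'eye': array([ 0.35807811, -0.00940167,  1.40333758]), 'orientation': array([-0.69473219,  0.7144766 , -0.05854993,  0.05867104])}
wrist {'fx': 371.64829954431775, 'fy': 371.64829954431775, 'cx': 318.43577121350904, 'cy': 236.68850823239103, 'mount': array([[-7.59388487e-04, -2.94601949e-01,  9.55619754e-01,
        -1.45160114e-01],
       [ 9.99999710e-01, -2.84297847e-04,  7.07010883e-04,
        -7.45437587e-04],
       [ 6.33938542e-05,  9.55620014e-01,  2.94602080e-01,
        -7.67713873e-02],
       [ 0.00000000e+00,  0.00000000e+00,  0.00000000e+00,
         1.00000000e+00]])}
```

View pics/side0.png

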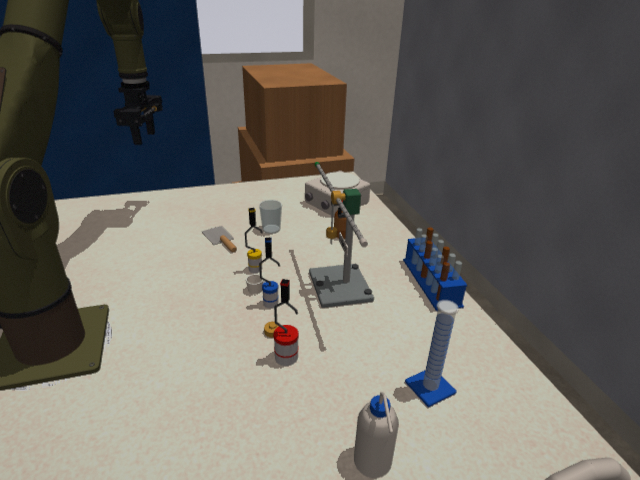

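View pics/top0.png

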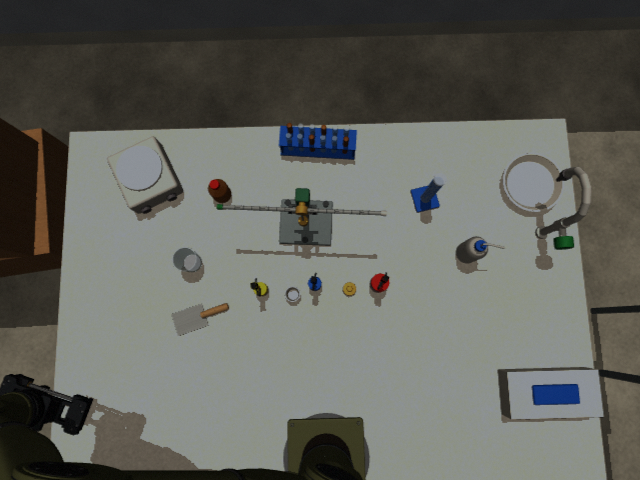

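```bash
cat >> h.py <<'E'
def cam(n, state=None):
    c=r.calibration(n)
    if n=="wrist":
        T=np.array(c["mount"]); Rt=R.from_quat(state["eef_rot"]).as_matrix()
        return c, Rt@T[:3,:3], Rt@T[:3,3]+np.array(state["tool_pos"])
    return c, R.from_quat(c["orientation"]).as_matrix(), np.array(c["eye"])
def ray(n,u,v,state=None):
    c,Rm,e=cam(n,state)
    x=(u-c["cx"])/c["fx"]; y=(v-c["cy"])/c["fy"]
    if n=="wrist":
        t=np.hypot(x,y); s=np.sin(t)/t if t>1e-9 else 1
        d=np.array([x*s,y*s,np.cos(t)])
    else: d=np.array([x,y,1.])
    return e,Rm@d
def onplane(n,u,v,z,state=None):
    e,d=ray(n,u,v,state); return e+d*(z-e[2])/d[2]
def project(n,P,state=None):
    c,Rm,e=cam(n,state); p=Rm.T@(np.array(P)-e)
    if n=="wrist":
        rr=np.hypot(p[0],p[1]); t=np.arctan2(rr,p[2]); return c["cx"]+c["fx"]*t*p[0]/rr, c["cy"]+c["fy"]*t*p[1]/rr
    return c["cx"]+c["fx"]*p[0]/p[2], c["cy"]+c["fy"]*p[1]/p[2]
def isect(o1,d1,o2,d2):
    A=np.stack([d1,-d2],1); t=np.linalg.lstsq(A,o2-o1,rcond=None)[0]
    a=o1+d1*t[0]; b=o2+d2*t[1]; return (a+b)/2, np.linalg.norm(a-b)
def blobs(mask,mina=8):
    n,l,st,ce=cv2.connectedComponentsWithStats(mask.astype(np.uint8))
    return [(ce[i].round(1),st[i].tolist()) for i in range(1,n) if st[i,4]>=mina]
E
python3 - <<'E'
from h import *
for n in ["top","side"]:
    im=cv2.imread(f"pics/{n}0.png"); hsv=cv2.cvtColor(im,cv2.COLOR_BGR2HSV); H,S,V=cv2.split(hsv)
    print(n)
    for nm,m,z in [("yellow",(H>22)&(H<32)&(S>170)&(V>120),.06),("blue",(H>105)&(H<125)&(S>170)&(V>90),.06),("red",((H<5)|(H>175))&(S>190)&(V>110),.073),("green",(H>50)&(H<90)&(S>90)&(V>40),.25)]:
        for c,st in blobs(m): print(nm,c,st,onplane(n,*c,z).round(4))
im=cv2.imread("pics/top0.png"); cv2.imwrite("pics/t0a.png",cv2.resize(im[190:320,200:400],None,fx=4,fy=4,interpolation=cv2.INTER_CUBIC))
im=cv2.imread("pics/side0.png"); cv2.imwrite("pics/s0a.png",cv2.resize(im[150:370,230:430],None,fx=2.7,fy=2.7,interpolation=cv2.INTER_CUBIC))
E
```

```text
top
yellow [262.4 287.2] [258, 282, 8, 13, 53] [0.4583 0.1588 0.06  ]
yellow [346.6 286.2] [344, 283, 7, 10, 27] [ 0.4546 -0.071   0.06  ]
blue [282.9 136. ] [279, 126, 8, 20, 128] [0.8906 0.0967 0.06  ]
blue [294.9 136.4] [292, 127, 7, 20, 109] [0.8883 0.0623 0.06  ]
blue [305.9 136.9] [303, 127, 7, 20, 109] [0.8859 0.0307 0.06  ]
blue [317.3 137.6] [314, 128, 7, 20, 116] [ 0.8829 -0.002   0.06  ]
blue [328.7 138.6] [325, 129, 8, 20, 119] [ 0.8789 -0.0346  0.06  ]
blue [339.8 138.9] [337, 130, 7, 19, 112] [ 0.8771 -0.0665  0.06  ]
blue [351.8 139.5] [348, 130, 8, 20, 144] [ 0.8743 -0.1008  0.06  ]
blue [417.7 196.2] [411, 186, 17, 26, 181] [ 0.7016 -0.2798  0.06  ]
blue [434.2 201.8] [431, 194, 8, 14, 78] [ 0.6841 -0.3252  0.06  ]
blue [479.1 244.6] [476, 240, 9, 11, 54] [ 0.5592 -0.4413  0.06  ]
blue [483.9 246. ] [482, 245, 4, 3, 8] [ 0.5549 -0.4543  0.06  ]
blue [309.9 284.2] [308, 279, 4, 10, 20] [0.4629 0.029  0.06  ]
blue [318.1 283.2] [316, 278, 5, 11, 39] [0.465  0.0065 0.06  ]
blue [556.1 394.1] [533, 384, 47, 21, 838] [ 0.156  -0.6118  0.06  ]
red [213.7 183.6] [210, 180, 
[... 921 characters left out ...]
, 11, 177] [ 0.8804 -0.0852  0.06  ]
blue [269.9 286.2] [263, 282, 15, 9, 98] [0.4656 0.0102 0.06  ]
blue [460.2 305.5] [458, 305, 5, 2, 8] [ 0.8524 -0.1642  0.06  ]
blue [415.9 377.3] [406, 371, 19, 12, 111] [ 0.6642 -0.3234  0.06  ]
blue [437.7 392.8] [420, 377, 36, 29, 430] [ 0.6846 -0.3648  0.06  ]
blue [374.5 401.6] [371, 396, 9, 14, 69] [ 0.5717 -0.3533  0.06  ]
blue [388.2 402.7] [387, 399, 3, 8, 12] [ 0.5932 -0.3615  0.06  ]
blue [380.8 407.4] [378, 403, 7, 9, 53] [ 0.5773 -0.367   0.06  ]
red [286.6 333.6] [274, 325, 24, 17, 266] [ 0.4636 -0.1668  0.073 ]
green [316.1 163.2] [315, 162, 4, 4, 9] [0.6428 0.2525 0.25  ]
green [352.4 200.5] [344, 189, 16, 25, 309] [0.6575 0.0197 0.25  ]
```

View pics/t0a.png

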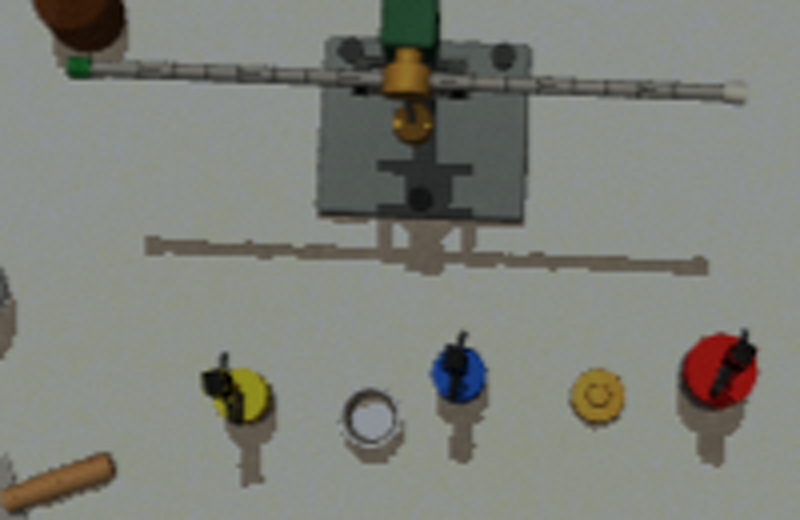

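View pics/s0a.png

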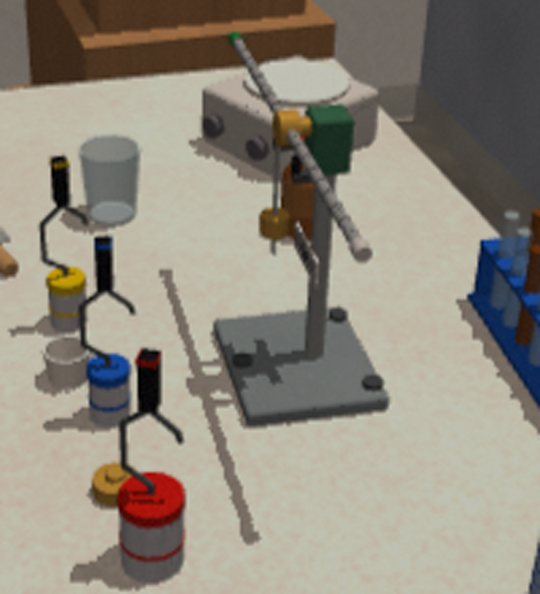

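```bash
python3 - <<'E'
from h import *
s=r.get_state(); print(R.from_quat(s["eef_rot"]).as_matrix().round(3))
im=cv2.imread("pics/top0.png").astype(int)
g=onplane("top",219.3,206.1,.25)
# white cap
hsv=cv2.cvtColor(im.astype(np.uint8),cv2.COLOR_BGR2HSV)
print(hsv[208:218,376:390,2])
side=cv2.imread("pics/side0.png");
print(cv2.cvtColor(side,cv2.COLOR_BGR2GRAY)[228:248,352:372])
# black blocks in top
V=hsv[:,:,2]; m=(V<45); m[:260]=0; m[300:]=0; m[:,:240]=0; m[:,400:]=0
for c,st in blobs(m,3): print(c,st,onplane("top",*c,.18).round(4))
E
```

```text
[[-0.     0.331  0.944]
 [-0.002  0.944 -0.331]
 [-1.    -0.002  0.   ]]
[[144 144 145 145 145 146 145 146 144 144 146 145 144 147]
 [145 146 145 147 146 144 144 144 143 142 145 145 146 145]
 [141 143 143 141 140 135 132 128 125 127 139 143 145 145]
 [ 99  97  94  95  86 126 139 137 134 132 131 141 146 145]
 [113 113 111 111 117 137 144 144 144 145 141 143 145 146]
 [ 94  96  95  96 100 127 136 138 140 140 141 143 146 147]
 [ 71  74  71  76  72  97 106 114 117 122 128 142 144 145]
 [116 115 116 118 106  83  78  80  85  87 121 141 147 146]
 [145 145 146 146 146 147 146 126 118 118 138 145 144 144]
 [147 145 145 145 146 146 145 146 144 144 147 144 144 146]]
[[ 52  82 103 119 116 142 179 186 186 186 189 188 186 186 185 187 188 190
  188 188]
 [ 57  67  93 112 124 127 147 173 188 188 187 187 185 187 187 187 189 189
  189 188]
 [ 70  82  76  98 106 100 116 131 188 187 187 185 186 184 186 186 187 188
  187 186]
 [ 82 127  81  77  79 111 126 117 176 184 186 185 184 184 186 186 184 184
  183 181]
 [ 89 153 132  56  94 116 126 131 150 179 185 187 187 186 185 184 184 184
  183 184]
 [ 90 163 1
[... 806 characters left out ...]
9  88  98 147 187 187
  186 185]
 [136 185 185 186 185 187 187 174  90  95  95  91  87  87  89 114 191 190
  187 185]
 [137 186 185 186 188 189 190 183 137  85  89  87  87  87  88 119 188 189
  187 185]
 [146 187 188 188 188 189 188 189 178 105  89  87  87  89 104 148 184 185
  184 184]
 [161 187 186 190 188 189 188 188 184 159 116 105 105 112 148 185 185 185
  186 186]
 [162 187 188 190 189 189 188 188 189 186 167 154 155 159 187 189 188 189
  187 187]]
[383.2 280.5] [378, 275, 11, 14, 53] [ 0.4576 -0.1571  0.18  ]
[313.5 282. ] [311, 277, 6, 14, 46] [0.4588 0.0165 0.18  ]
[255.9 288. ] [251, 283, 10, 13, 66] [0.4479 0.1599 0.18  ]
[373.4 288.9] [371, 286, 7, 6, 9] [ 0.4375 -0.1318  0.18  ]
```

```bash
python3 - <<'E'
from h import *
for nm,t,s in [("green",(219.3,206.1),(316.1,163.2)),("white",(383.6,212.4),(362.5,239.5))]:
    p,e=isect(*ray("top",*t),*ray("side",*s)); print(nm,p.round(4),e.round(4), onplane("top",*t,.25).round(4))
for nm,t,s in [("yel",(255.2,286),(254.,212)),]:
    pass
side=cv2.imread("pics/side0.png"); cv2.imwrite("pics/s0b.png",cv2.resize(side[195:320,235:315],None,fx=5,fy=5,interpolation=cv2.INTER_NEAREST))
a=onplane("top",219.3,206.1,.25); b=onplane("top",383.6,212.4,.25)
print((a+b)/2, np.linalg.norm(a-b), np.arctan2(-(a-b)[0],(a-b)[1]))
E
```

```text
green [0.6391 0.2362 0.2567] 0.0026 [0.6421 0.2374 0.25  ]
white [ 0.6126 -0.156   0.2585] 0.0017 [ 0.6154 -0.1574  0.25  ]
[0.62872568 0.04001166 0.25      ] 0.39569709698101474 -0.06765173706324966
```

View pics/s0b.png

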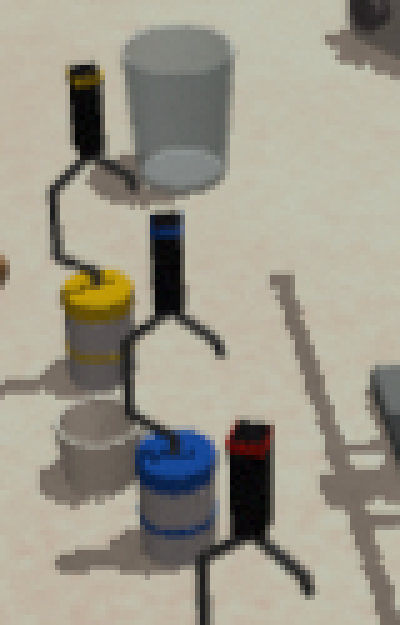

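Request:
arm_command --pt "0.088 0 0 0 -0.135" --pt "0.088 0 0 0 -0.135" --pt "0.088 0 -0.05 0.025 0" --pt "0.088 0 -0.05 0.025 0" --pt "0.088 0 -0.05 0.025 0" --pt "0.088 0 -0.05 0.025 0" --pt "0.088 0 -0.05 0.025 0" --pt "0.088 0 -0.05 0.025 0" --pt "0.088 0 -0.05 0.025 0" --pt "0.088 0 -0.05 0.025 0" --pt "0.088 0 -0.05 0.025 0" --pt "0.088 0 -0.05 0.025 0" --force 20

```text
clock: 1.6
tool_pos: [0.4232, 0.0722, 0.2387]
eef_rot: [0.024, 0.707, -0.024, 0.707]
contact_force: [0.5, 1.0, 0.7]
opening: 1.002
```

```bash
cat >> h.py <<'E'
def wsnap(name):
    s=r.get_state(); p,d=r.snapshot("wrist"); cv2.imwrite(f"pics/{name}.png",p[:,:,::-1]); np.save(f"pics/{name}_d.npy",d)
    import pickle; pickle.dump(s,open(f"pics/{name}.pkl","wb")); return s,p,d
def yaw(s):
    z=R.from_quat(s["eef_rot"]).as_matrix()[:,2]; return np.arctan2(z[1],z[0])
def show(s): print("t",round(s["clock"],2),"pos",np.round(s["tool_pos"],4),"yaw",yaw(s).round(4),"F",np.round(s["contact_force"],2),"M",np.round(s["moment"],3),"op",round(s["opening"],3))
E
python3 - <<'E'
from h import *
s,p,d=wsnap("w1"); show(s); print(np.round(s["q"],3))
E
```

```text
t 1.6 pos [0.4232 0.0722 0.2387] yaw -0.0677 F [0.55 1.   0.73] M [ 0.022  0.009 -0.047] op 1.002
[-0.038  0.457 -0.348  2.121  0.268  0.605  0.928]
```

View pics/w1.png

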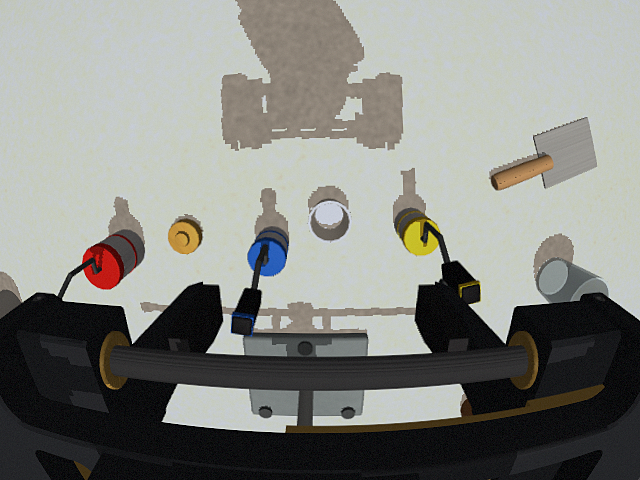

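```bash
python3 - <<'E'
from h import *
im=cv2.imread("pics/w1.png")
a=cv2.resize(im[220:345,225:295],None,fx=6,fy=6,interpolation=cv2.INTER_NEAREST)[:,:400]
b=cv2.resize(im[210:310,390:490],None,fx=4,fy=4,interpolation=cv2.INTER_NEAREST)
cv2.imwrite("pics/w1a.png",cv2.resize(im[225:345,220:300],None,fx=5,fy=5,interpolation=cv2.INTER_CUBIC))
cv2.imwrite("pics/w1b.png",cv2.resize(im[210:310,395:495],None,fx=6,fy=6,interpolation=cv2.INTER_CUBIC))
E
```

```text
(no output)
```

View pics/w1a.png

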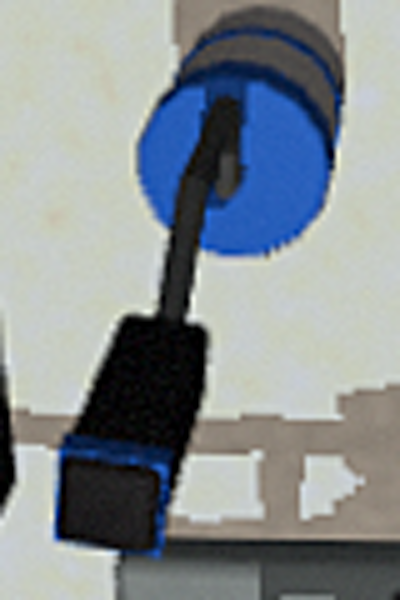

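View pics/w1b.png

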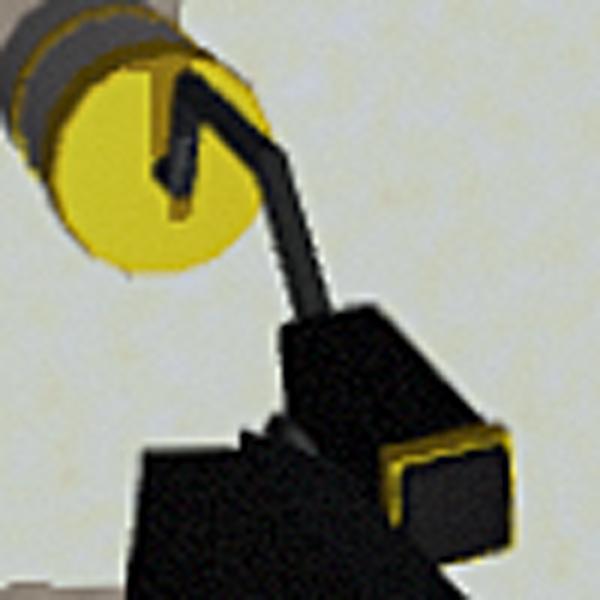

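```bash
python3 - <<'E'
from h import *; import pickle
s=pickle.load(open("pics/w1.pkl","rb"))
def q(cs,off,k,z): return np.array([onplane("wrist",off[0]+(c[0]+.5)/k-.5,off[1]+(c[1]+.5)/k-.5,z,s) for c in cs])
B=q([(62,456),(168,463),(162,555),(57,540)],(220,225),5,.181)
print(B.round(4)); print("mean",B.mean(0), [np.linalg.norm(B[i]-B[(i+1)%4]).round(4) for i in range(4)])
e=[B[1]-B[0],B[2]-B[3]]; print([np.arctan2(-v[0],v[1]) for v in e]); e=[B[3]-B[0],B[2]-B[1]]; print([np.arctan2(v[1],v[0]) for v in e])
Y=q([(400,467),(510,435),(512,548)],(395,210),6,.181); print(Y.round(4),(Y[0]+Y[2])/2)
print([np.arctan2(-v[0],v[1]) for v in [Y[1]-Y[0]]],[np.arctan2(v[1],v[0]) for v in [Y[2]-Y[1]]])
print("caps", q([(233,165)],(220,225),5,.055), q([(155,165)],(395,210),6,.055))
E
```

```text
[[0.4574 0.0146 0.181 ]
 [0.4589 0.0282 0.181 ]
 [0.4726 0.0254 0.181 ]
 [0.4699 0.0117 0.181 ]]
mean [0.46471394 0.01995774 0.181     ] [np.float64(0.0137), np.float64(0.014), np.float64(0.0139), np.float64(0.0129)]
[np.float64(-0.10959559059539843), np.float64(-0.19313713297761081)]
[np.float64(-0.22334388567567878), np.float64(-0.20232008440439905)]
[[0.4485 0.1607 0.181 ]
 [0.4461 0.1735 0.181 ]
 [0.4599 0.1753 0.181 ]] [0.4541806  0.16799915 0.181     ]
[np.float64(0.186345905895952)] [np.float64(0.12787969668973406)]
caps [[0.46493466 0.01935302 0.055     ]] [[0.45455526 0.1669203  0.055     ]]
```

```bash
python3 - <<'E'
from h import *; import pickle
s,p,d=wsnap("w2"); show(s); print(np.round(s["qd"],4))
im=cv2.imread("pics/w1.png"); im2=cv2.imread("pics/w2.png")
for n,im in [("1",im),("2",im2)]:
    H,S,V=cv2.split(cv2.cvtColor(im,cv2.COLOR_BGR2HSV))
    print(n,[b for b in blobs((H>105)&(H<125)&(S>150)&(V>120),40)][:4])
t=cv2.imread("pics/top0.png"); H,S,V=cv2.split(cv2.cvtColor(t,cv2.COLOR_BGR2HSV))
# slot weight and crucible cross-check
for n,u,v,z in [("wrist",185,234,.022),("top",349.,289,.022)]: print(n,onplane(n,u,v,z,s))
print(project("side",[.465,.0195,.055]),project("top",[.465,.0195,.055]),project("top",[.4545,.167,.055]))
E
```

```text
t 1.65 pos [0.4254 0.0632 0.2382] yaw -0.0804 F [ 2.28 -4.84 -1.3 ] M [-0.291 -0.154 -0.033] op 1.0
[-0.0927 -0.0039  0.0192  0.0301 -0.0083 -0.009  -0.1896]
1 [(array([273.6, 260.1]), [260, 241, 26, 35, 542]), (array([253.6, 254.1]), [248, 242, 13, 28, 213])]
2 [(array([284.7, 257.6]), [272, 239, 25, 35, 532]), (array([264.6, 252.6]), [259, 240, 13, 29, 240])]
wrist [ 0.44564728 -0.08232595  0.022     ]
top [ 0.44935195 -0.07918468  0.022     ]
(np.float64(268.92463018066275), np.float64(285.63715970618887)) (np.float64(313.3982518648369), np.float64(283.4758588238252)) (np.float64(259.6329745764491), np.float64(288.8224890437817))
```

Request:
arm_command --pt "0.088 0 -0.03 0 0" --pt "0.088 0 -0.03 0 0" --pt "0.088 0 0 0 0" --pt "0.088 0 0 0 0"

```text
clock: 2.2
tool_pos: [0.4188, 0.0154, 0.2387]
eef_rot: [0.024, 0.707, -0.023, 0.707]
contact_force: [1.1, -0.3, 0.7]
opening: 1.0
```

```bash
python3 - <<'E'
from h import *; import pickle
s,p,d=wsnap("w3"); show(s); print(np.round(s["qd"],4))
im=cv2.imread("pics/w3.png")
H,S,V=cv2.split(cv2.cvtColor(im,cv2.COLOR_BGR2HSV))
for nm,m,z in [("yellow",(H>22)&(H<32)&(S>170)&(V>120),.055),("blue",(H>105)&(H<125)&(S>150)&(V>120),.055),("red",((H<5)|(H>175))&(S>190)&(V>110),.068)]:
    for c,st in blobs(m,30): print(nm,c,st,onplane("wrist",*c,z,s).round(4))
E
```

```text
t 2.2 pos [0.4188 0.0154 0.2387] yaw -0.0666 F [ 1.11 -0.25  0.69] M [0.056 0.01  0.036] op 1.0
[-0.0137  0.001  -0.0079 -0.0025  0.0022  0.0003  0.0025]
yellow [473.6 238.6] [459, 221, 33, 34, 725] [0.4555 0.1662 0.055 ]
blue [315.9 260.3] [307, 242, 21, 35, 397] [0.4664 0.0096 0.055 ]
blue [337.6 257.2] [330, 242, 15, 33, 280] [0.4647 0.0303 0.055 ]
red [148.2 269.5] [126, 247, 43, 45, 1265] [ 0.4618 -0.1563  0.068 ]
```

View pics/w3.png

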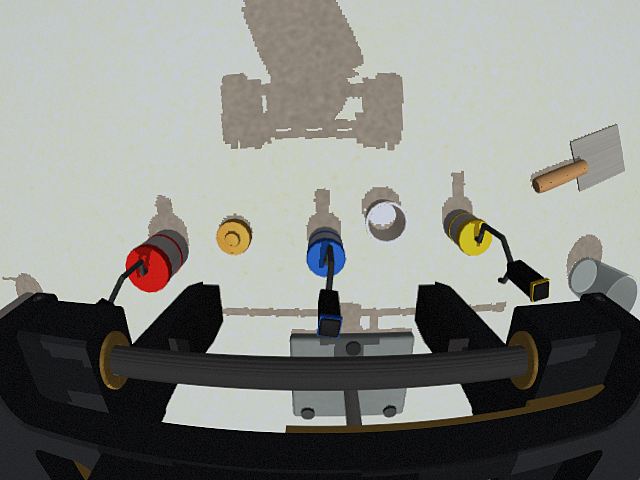

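```bash
python3 - <<'E'
from h import *
im=cv2.imread("pics/w3.png")
cv2.imwrite("pics/w3a.png",np.hstack([cv2.resize(im[285:345,305:355],None,fx=8,fy=8,interpolation=cv2.INTER_CUBIC),cv2.resize(im[255:315,505:555],None,fx=8,fy=8,interpolation=cv2.INTER_CUBIC)]))
E
```

```text
(no output)
```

View pics/w3a.png

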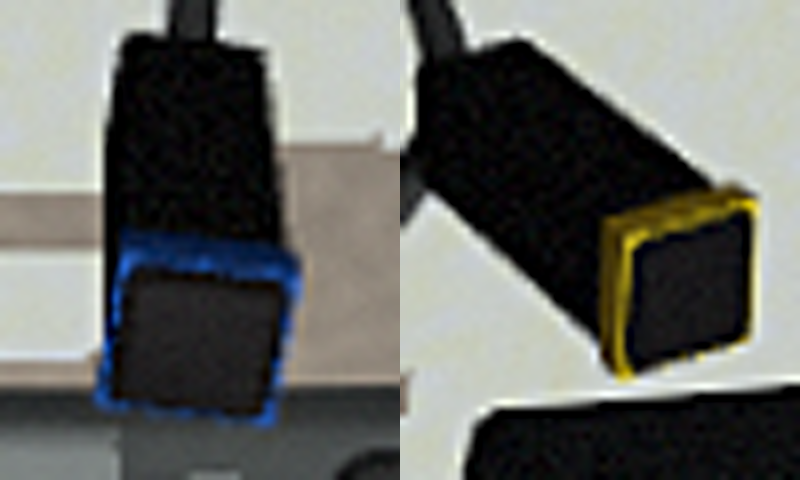

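```bash
python3 - <<'E'
from h import *; import pickle
s=pickle.load(open("pics/w3.pkl","rb"))
def q(cs,off,k,z): return np.array([onplane("wrist",off[0]+(c[0]+.5)/k-.5,off[1]+(c[1]+.5)/k-.5,z,s) for c in cs])
for B in [q([(122,262),(298,275),(275,425),(100,408)],(305,285),8,.181),q([(225,235),(358,198),(350,345),(218,378)],(505,255),8,.181)]:
    print("mean",B.mean(0).round(4), [np.linalg.norm(B[i]-B[(i+1)%4]).round(4) for i in range(4)])
    print([np.arctan2(-v[0],v[1]).round(3) for v in [B[1]-B[0],B[2]-B[3]]],[np.arctan2(v[1],v[0]).round(3) for v in [B[3]-B[0],B[2]-B[1]]])
print(project("top",[.4655,.018,.181]),project("side",[.4655,.018,.181]))
E
```

```text
mean [0.4648 0.0189 0.181 ] [np.float64(0.0138), np.float64(0.0141), np.float64(0.0141), np.float64(0.0137)]
[np.float64(-0.159), np.float64(-0.189)] [np.float64(-0.194), np.float64(-0.17)]
mean [0.4539 0.167  0.181 ] [np.float64(0.0142), np.float64(0.0146), np.float64(0.0144), np.float64(0.0141)]
[np.float64(0.129), np.float64(0.089)] [np.float64(0.131), np.float64(0.142)]
(np.float64(312.8135228606892), np.float64(279.2729902128927)) (np.float64(267.3613629585125), np.float64(239.01129329394556))
```

Request:
arm_command --pt "0.06 0 0 0 0.111" --pt "0.05 0 0.006 0.0225 0" --pt "0.05 0 0.005 0.0225 0" --pt "0.05 0.045 0 0 0" --pt "0.05 0.04 0 0 0" --pt "0.05 0.009 0 0 0" --pt "0.05 0 0 0 0" --force 20

```text
clock: 3.12
tool_pos: [0.465, 0.0178, 0.1449]
eef_rot: [0.063, 0.704, -0.063, 0.704]
contact_force: [0.5, -0.1, -0.1]
opening: 0.569
```

```bash
python3 - <<'E'
from h import *; import pickle
s,p,d=wsnap("w4"); show(s)
E
```

```text
t 3.12 pos [0.465  0.0178 0.1449] yaw -0.1773 F [ 0.51 -0.06 -0.08] M [-0.023 -0.06  -0.031] op 0.569
```

View pics/w4.png

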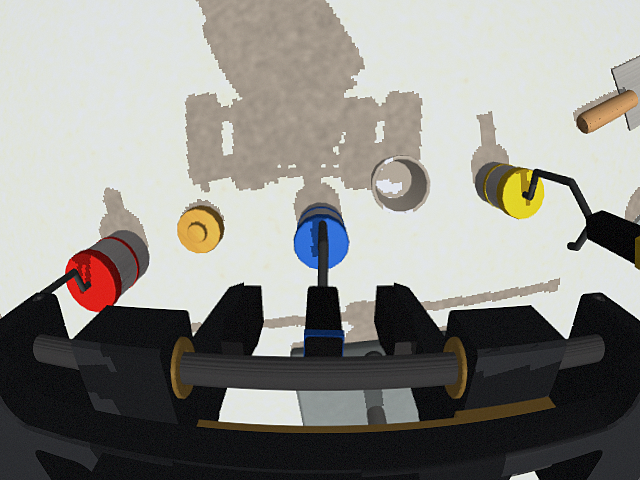

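Request:
arm_command --pt "0.005 0 0 0 0" --pt "0.005 0 0 0 0" --pt "0.005 0 0 0 0" --pt "0.005 0 0 0 0" --force 30

```text
clock: 3.68
tool_pos: [0.4651, 0.0171, 0.145]
eef_rot: [0.063, 0.704, -0.063, 0.705]
contact_force: [0.1, 1.2, 2.0]
opening: 0.158
```

```bash
python3 - <<'E'
from h import *
s=r.get_state(); show(s)
E
```

```text
t 3.67 pos [0.4651 0.0171 0.145 ] yaw -0.1789 F [0.06 1.18 2.03] M [0.585 0.005 0.034] op 0.158
```

Request:
arm_command --pt "0.005 -0.02 0 0 0" --pt "0.005 -0.045 0 0 0" --pt "0.005 -0.05 0 0 0" --pt "0.005 -0.05 0 0 -0.111" --pt "0.005 0 0 0 0" --pt "0.005 0 0 0 0" --pt "0.005 0 0 0 0"

```text
clock: 4.55
tool_pos: [0.4635, 0.0165, 0.308]
eef_rot: [0.024, 0.708, -0.024, 0.705]
contact_force: [-0.3, 0.2, -2.7]
opening: 0.158
```

```bash
python3 - <<'E'
from h import *
s=r.get_state(); show(s); print(np.round(s["qd"],4))
for n in ["top","side"]:
    p,d=r.snapshot(n); cv2.imwrite(f"pics/{n}1.png",p[:,:,::-1]); np.save(f"pics/{n}1_d.npy",d); show(r.get_state())
im=cv2.imread("pics/side1.png"); cv2.imwrite("pics/s1a.png",cv2.resize(im[100:320,200:400],None,fx=2.7,fy=2.7,interpolation=cv2.INTER_CUBIC))
E
```

```text
t 4.55 pos [0.4635 0.0165 0.308 ] yaw -0.0682 F [-0.32  0.2  -2.75] M [ 0.055 -0.014 -0.012] op 0.158
[-0.003   0.0017 -0.0017 -0.0091 -0.0004  0.0013  0.0031]
t 4.6 pos [0.4638 0.0167 0.3081] yaw -0.068 F [ 1.1  -0.26 -2.7 ] M [-0.005 -0.033  0.035] op 0.156
t 4.65 pos [0.464  0.0167 0.3083] yaw -0.0678 F [ 0.3  -0.   -2.43] M [-0.01  -0.031 -0.004] op 0.157
```

View pics/s1a.png

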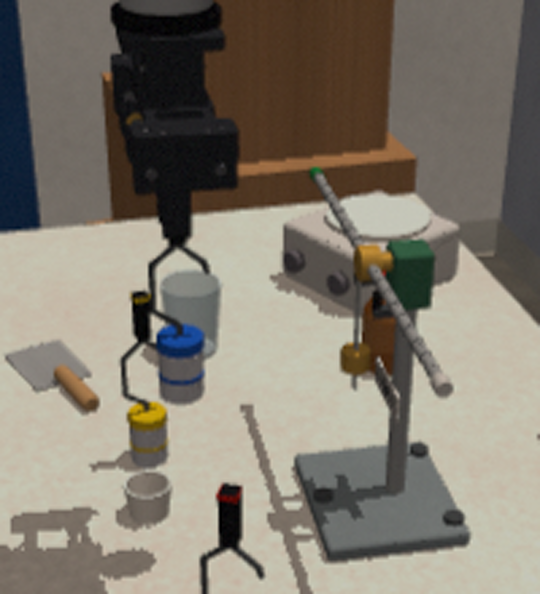

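View pics/top1.png

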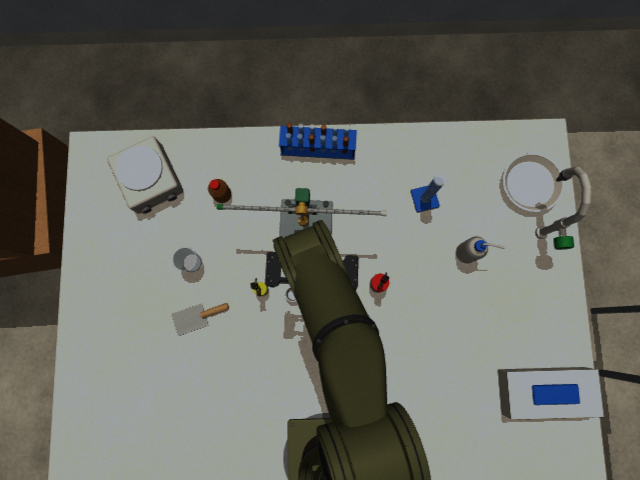

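Request:
arm_command --pt "0.005 0 0.02 0.018 0" --pt "0.005 0 0.042 0.027 0" --pt "0.005 0 0.042 0.027 0" --pt "0.005 0 0.042 0.027 0" --pt "0.005 0 0.028 0.014 0" --pt "0.005 0 0 0 0" --pt "0.005 0 0 0 0" --pt "0.005 0 0 0 0"

```text
clock: 5.65
tool_pos: [0.5891, 0.1812, 0.3094]
eef_rot: [0.024, 0.707, -0.025, 0.706]
contact_force: [0.0, 0.9, -2.6]
opening: 0.156
```

```bash
python3 - <<'E'
from h import *
s,p,d=wsnap("w5"); show(s)
for n in ["top","side"]:
    p,d=r.snapshot(n); cv2.imwrite(f"pics/{n}2.png",p[:,:,::-1]); np.save(f"pics/{n}2_d.npy",d); show(r.get_state())
im=cv2.imread("pics/side2.png"); cv2.imwrite("pics/s2a.png",cv2.resize(im[100:280,240:400],None,fx=3.3,fy=3.3,interpolation=cv2.INTER_CUBIC))
E
```

```text
t 5.65 pos [0.5891 0.1812 0.3094] yaw -0.0694 F [ 0.01  0.91 -2.57] M [ 0.008  0.045 -0.001] op 0.156
t 5.75 pos [0.5892 0.1816 0.3098] yaw -0.0692 F [ 0.02 -0.24 -3.34] M [-0.002  0.058 -0.005] op 0.156
t 5.8 pos [0.5893 0.1819 0.3099] yaw -0.0689 F [ 0.5   0.78 -3.12] M [ 0.025  0.011 -0.025] op 0.159
```

View pics/s2a.png

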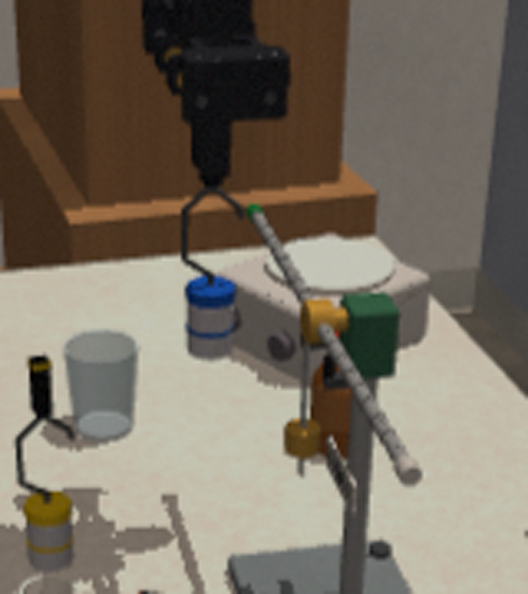

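View pics/w5.png

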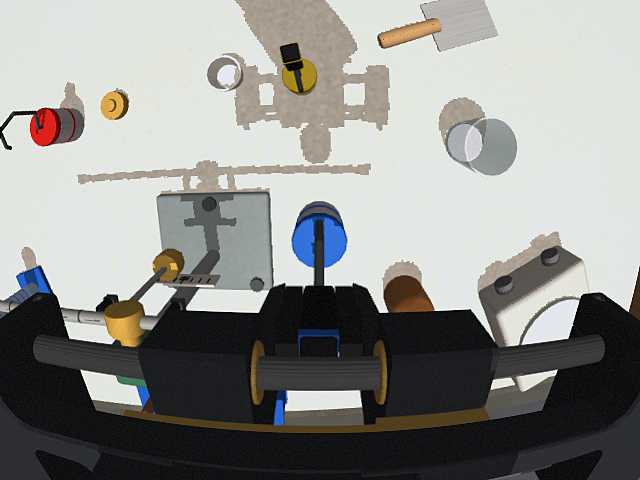

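```bash
python3 - <<'E'
from h import *; import pickle
s=pickle.load(open("pics/w5.pkl","rb")); im=cv2.imread("pics/w5.png")
cv2.imwrite("pics/w5a.png",cv2.resize(im[240:400,20:180],None,fx=4,fy=4,interpolation=cv2.INTER_CUBIC))
print(cv2.cvtColor(im,cv2.COLOR_BGR2GRAY)[300:330,[60,70,80,90]].T)
pv=np.array([.6287,.040,.25]); ay=np.array([.0676,.9977,0])
for d in [0,-.04,-.06,-.1]: print(d,np.round(project("wrist",pv+ay*d,s),1))
E
```

```text
[[230 232 236 243 250 255 255 156  12   2  10   0   7  12  12  12  15  15
    8  15  13  20  15  17  16  17  18  12  14  15]
 [229 228 229 229 229 230 232 241 204  43  82 106 125 138 151 165 177 183
  184 178 165 167 233 232 229 228 229 227 228 229]
 [231 230 230 229 229 229 230 232 244 201   0  52  99 125 145 157 168 183
  190 200 170 122  96 215 236 230 228 229 230 228]
 [229 230 231 230 230 230 228 229 232 241 206  41  80 105 124 139 146 160
  178 190  92 191 171 164 205 234 230 230 230 229]]
0 [123.3 322.3]
-0.04 [ 79.8 318. ]
-0.06 [ 60.5 315.7]
-0.1 [ 26.3 311.2]
```

View pics/w5a.png

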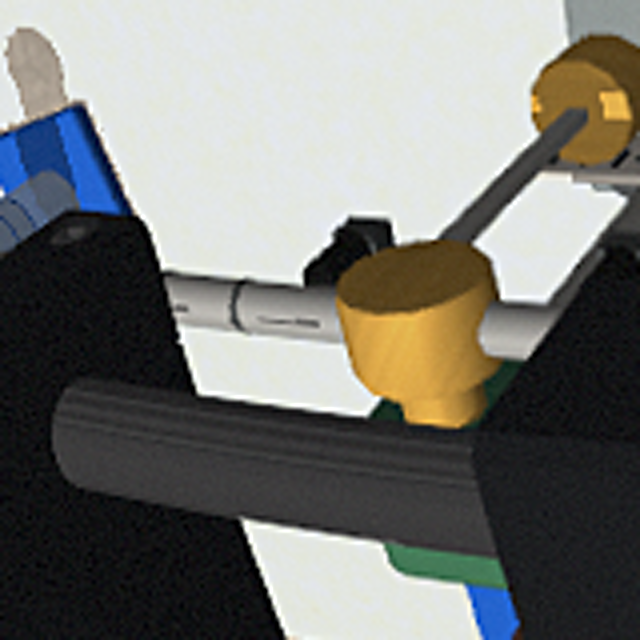

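Request:
arm_command --pt "0.005 0 0 0.01 0" --pt "0.005 0 0 0.015 0" --pt "0.005 0 0 0.015 0" --pt "0.005 0 0 0.0075 0" --pt "0.005 0 0 0 0" --pt "0.005 0 0 0 0"

```text
clock: 6.55
tool_pos: [0.6363, 0.1798, 0.3097]
eef_rot: [0.024, 0.707, -0.024, 0.706]
contact_force: [-0.5, 1.0, -2.6]
opening: 0.153
```

```bash
python3 - <<'E'
from h import *
for n in ["side"]:
    p,d=r.snapshot(n); cv2.imwrite(f"pics/{n}3.png",p[:,:,::-1]); np.save(f"pics/{n}3_d.npy",d); show(r.get_state())
im=cv2.imread("pics/side3.png"); cv2.imwrite("pics/s3a.png",cv2.resize(im[120:240,270:390],None,fx=5,fy=5,interpolation=cv2.INTER_CUBIC))
E
```

```text
t 6.6 pos [0.6363 0.1798 0.3098] yaw -0.0672 F [ 0.29 -0.2  -2.74] M [-0.002 -0.008  0.006] op 0.154
```

View pics/s3a.png

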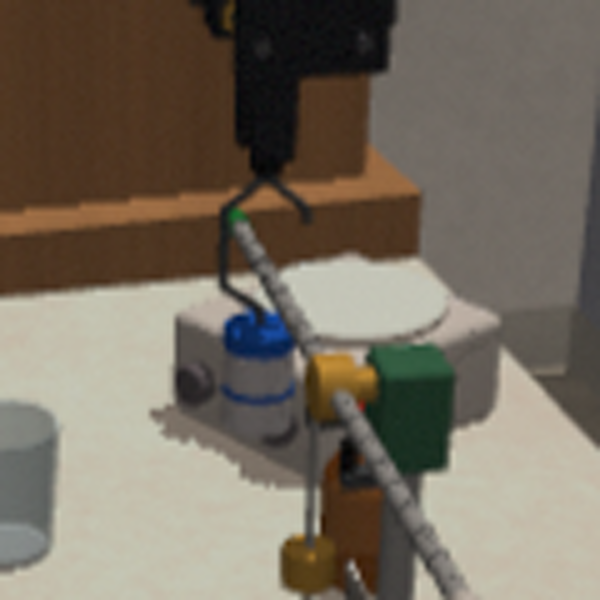

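Request:
arm_command --pt "0.005 0.006 0 0 0" --pt "0.005 0.009 0 0 0" --pt "0.005 0.009 0 0 0" --pt "0.005 0.006 0 0 0" --pt "0.005 0.003 0 0 0" --pt "0.005 0.002 0 0 0" --pt "0.005 0.0015 0 0 0" --pt "0.005 0.0015 0 0 0"

```text
clock: 7.6
tool_pos: [0.6369, 0.1797, 0.2718]
eef_rot: [0.024, 0.707, -0.024, 0.707]
contact_force: [-0.2, 0.1, -2.7]
opening: 0.152
```

```bash
python3 - <<'E'
from h import *
show(r.get_state())
E
```

```text
t 7.6 pos [0.6369 0.1797 0.2718] yaw -0.0678 F [-0.16  0.08 -2.65] M [ 0.053  0.016 -0.003] op 0.152
```

Request:
arm_command --pt "0.005 0.0012 0 0 0" --pt "0.005 0.0012 0 0 0" --pt "0.005 0.0012 0 0 0" --pt "0.005 0.0012 0 0 0" --pt "0.005 0.0012 0 0 0" --pt "0.005 0.0012 0 0 0" --pt "0.005 0.0012 0 0 0"

```text
clock: 8.48
tool_pos: [0.6368, 0.1796, 0.2634]
eef_rot: [0.024, 0.707, -0.024, 0.707]
contact_force: [0.2, -0.4, -1.1]
opening: 0.154
```

```bash
python3 - <<'E'
from h import *
show(r.get_state())
E
```

```text
t 8.47 pos [0.6368 0.1796 0.2634] yaw -0.0679 F [ 0.2  -0.39 -1.12] M [-0.007  0.058  0.021] op 0.154
```

Request:
arm_command --pt "0.005 0.0012 0 0 0" --pt "0.005 0.0012 0 0 0" --pt "0.005 0.001 0 0 0" --pt "0.005 0.0008 0 0 0" --pt "0.005 0.0005 0 0 0" --pt "0.005 0 0 0 0" --pt "0.005 0 0 0 0"

```text
clock: 9.35
tool_pos: [0.6367, 0.1795, 0.2587]
eef_rot: [0.024, 0.707, -0.024, 0.707]
contact_force: [0.1, -0.5, 1.1]
opening: 0.158
```

```bash
python3 - <<'E'
from h import *
show(r.get_state())
for i in range(3):
    p,d=r.snapshot("side"); show(r.get_state())
cv2.imwrite("pics/side4.png",p[:,:,::-1])
im=p[:,:,::-1]; cv2.imwrite("pics/s4a.png",cv2.resize(im[120:240,270:390],None,fx=5,fy=5,interpolation=cv2.INTER_CUBIC))
E
```

```text
t 9.35 pos [0.6367 0.1795 0.2587] yaw -0.0678 F [ 0.07 -0.54  1.08] M [-0.167  0.074  0.021] op 0.158
t 9.4 pos [0.6367 0.1795 0.2586] yaw -0.0678 F [ 0.45 -0.83  0.61] M [-0.117  0.162 -0.003] op 0.155
t 9.45 pos [0.6368 0.1795 0.2587] yaw -0.0678 F [-1.19 -1.21 -0.26] M [-0.154  0.074 -0.051] op 0.156
t 9.5 pos [0.6368 0.1795 0.2586] yaw -0.0678 F [ 0.02 -1.59  0.27] M [-0.115  0.093  0.022] op 0.154
```

View pics/s4a.png

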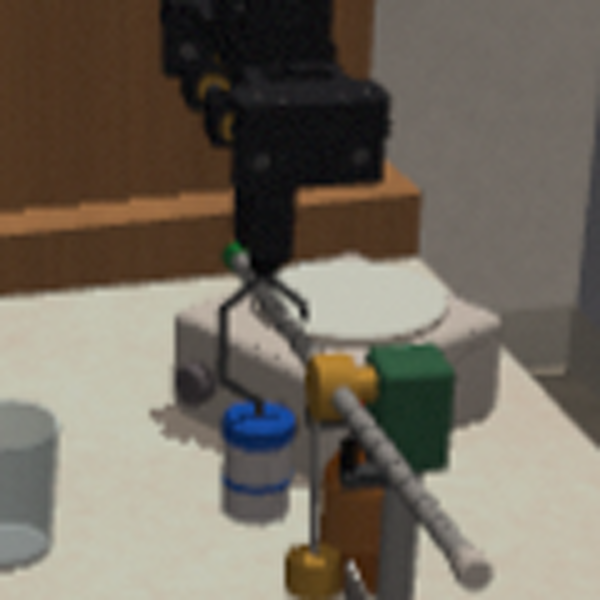

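Request:
arm_command --pt "0.005 0 -0.0008 0 0" --pt "0.005 0 0 0 0" --pt "0.005 0 0 0 0"

```text
clock: 9.88
tool_pos: [0.6367, 0.1794, 0.2587]
eef_rot: [0.024, 0.707, -0.024, 0.707]
contact_force: [-0.1, 1.4, 0.5]
opening: 0.157
```

```bash
python3 - <<'E'
from h import *
F=[]
for i in range(5):
    s=r.get_state(); F.append(np.r_[s["contact_force"],s["moment"]])
    p,d=r.snapshot("wrist"); 
show(r.get_state()); print(np.mean(F,0).round(2),np.std(F,0).round(2))
E
```

```text
t 10.12 pos [0.6367 0.1792 0.2587] yaw -0.0675 F [-0.54  0.88 -0.71] M [0.346 0.11  0.06 ] op 0.153
[-0.26  1.19  0.35  0.32  0.09 -0.  ] [0.17 0.47 0.64 0.05 0.02 0.02]
```

Request:
arm_command --pt "0.005 0 0.0005 0 0" --pt "0.005 0 0 0 0" --force 3

```text
clock: 10.38
tool_pos: [0.6366, 0.1793, 0.2586]
eef_rot: [0.024, 0.707, -0.024, 0.707]
contact_force: [-1.8, 1.7, 0.1]
opening: 0.158
```

```bash
python3 - <<'E'
from h import *
F=[]
for i in range(4):
    s=r.get_state(); F.append(np.r_[s["contact_force"],s["moment"]])
    p,d=r.snapshot("side"); 
cv2.imwrite("pics/side5.png",p[:,:,::-1])
show(r.get_state()); print(np.mean(F,0).round(2),np.std(F,0).round(2))
E
```

```text
t 10.57 pos [0.6367 0.1793 0.2586] yaw -0.0678 F [-0.64  2.23 -0.51] M [0.258 0.166 0.008] op 0.161
[-1.16  1.16 -0.12  0.25  0.18 -0.  ] [0.46 0.48 0.25 0.03 0.03 0.05]
```

Request:
arm_command --pt "0.005 0 0.0004 0 0" --pt "0.015 0 0 0 0" --pt "0.016 0 0 0 0" --pt "0.018 0 0 0 0" --pt "0.022 0 0 0 0" --force 3

```text
clock: 11.2
tool_pos: [0.6368, 0.1796, 0.2586]
eef_rot: [0.024, 0.707, -0.024, 0.707]
contact_force: [-1.0, -0.3, 0.2]
opening: 0.248
```

```bash
python3 - <<'E'
from h import *
show(r.get_state())
p,d=r.snapshot("side"); cv2.imwrite("pics/side6.png",p[:,:,::-1])
for i in (5,6):
    im=cv2.imread(f"pics/side{i}.png"); H,S,V=cv2.split(cv2.cvtColor(im,cv2.COLOR_BGR2HSV))
    print([b for b in blobs((H>50)&(H<90)&(S>90)&(V>40),5)])
im=p[:,:,::-1]; cv2.imwrite("pics/s6a.png",cv2.resize(im[120:240,270:390],None,fx=5,fy=5,interpolation=cv2.INTER_CUBIC))
show(r.get_state())
s,p,d=wsnap("w6")
E
```

```text
t 11.2 pos [0.6368 0.1796 0.2586] yaw -0.068 F [-0.96 -0.3   0.21] M [ 0.027 -0.001 -0.008] op 0.248
[(array([316.1, 169.7]), [315, 168, 4, 5, 10]), (array([352.6, 199.9]), [344, 189, 16, 25, 291])]
[(array([316.1, 169.2]), [315, 168, 4, 4, 9]), (array([352.6, 199.9]), [344, 189, 16, 25, 291])]
t 11.25 pos [0.6368 0.1796 0.2586] yaw -0.0678 F [0.2  0.91 0.58] M [ 0.049 -0.009  0.047] op 0.25
```

View pics/s6a.png

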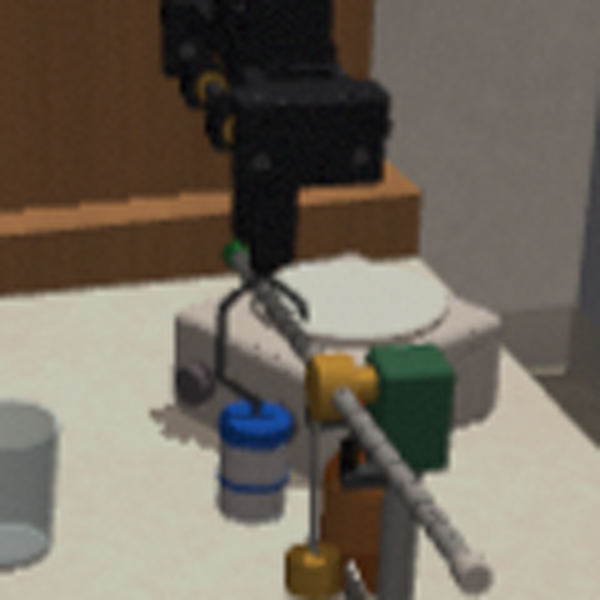

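View pics/w6.png

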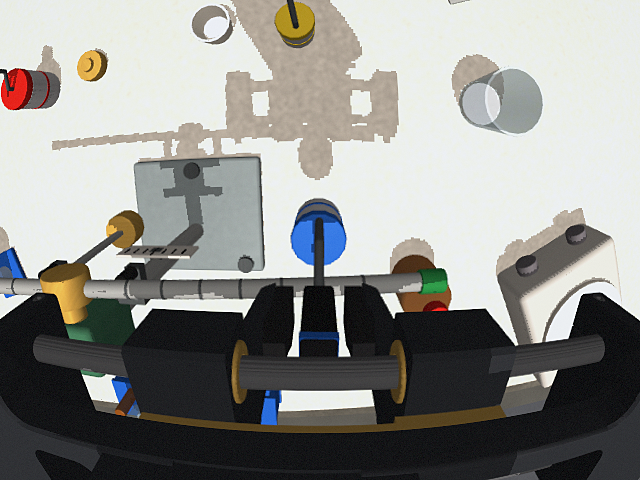

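Request:
arm_command --pt "0.04 0 0 0 0" --pt "0.045 -0.005 0 0 0" --pt "0.05 -0.03 0 0 0" --pt "0.05 -0.03 0 0 0" --pt "0.05 0 -0.03 -0.025 0" --pt "0.05 0 -0.05 -0.027 0" --pt "0.05 0.01 -0.053 -0.027 0" --pt "0.05 0.01 -0.053 -0.027 0" --pt "0.05 0.01 -0.053 -0.027 0" --pt "0.05 0.01 -0.053 -0.027 0" --pt "0.05 0.01 -0.041 -0.025 0" --pt "0.05 0 0 0 0" --force 30

```text
clock: 12.8
tool_pos: [0.4267, -0.1435, 0.2733]
eef_rot: [0.026, 0.708, -0.027, 0.705]
contact_force: [0.5, 0.2, 0.7]
opening: 0.57
```

Request:
arm_command --pt "0.06 0 0 0 0" --pt "0.06 0 0 0 0"

```text
clock: 13.05
tool_pos: [0.431, -0.1386, 0.2741]
eef_rot: [0.023, 0.706, -0.023, 0.707]
contact_force: [0.3, 0.5, 0.6]
opening: 0.679
```

```bash
python3 - <<'E'
from h import *
s,p,d=wsnap("w7"); show(s); print(np.abs(s["qd"]).max())
im=cv2.imread("pics/w7.png")
H,S,V=cv2.split(cv2.cvtColor(im,cv2.COLOR_BGR2HSV))
for c,st in blobs(((H<5)|(H>175))&(S>190)&(V>110),30): print(c,st,onplane("wrist",*c,.068,s).round(4))
for n in ["side","top"]:
    p,d=r.snapshot(n); cv2.imwrite(f"pics/{n}7.png",p[:,:,::-1]); show(r.get_state())
E
```

```text
t 13.05 pos [ 0.431  -0.1386  0.2741] yaw -0.0651 F [0.28 0.47 0.62] M [-0.031  0.036 -0.022] op 0.679
0.006501048051798266
[298.9 236. ] [275, 214, 49, 46, 1459] [ 0.4608 -0.1601  0.068 ]
t 13.15 pos [ 0.4306 -0.1388  0.2739] yaw -0.0653 F [-0.44  0.85  0.04] M [ 0.012  0.053 -0.004] op 0.681
t 13.2 pos [ 0.4304 -0.139   0.2738] yaw -0.0657 F [ 0.68  0.15 -0.49] M [ 0.002  0.024 -0.022] op 0.682
```

View pics/w7.png

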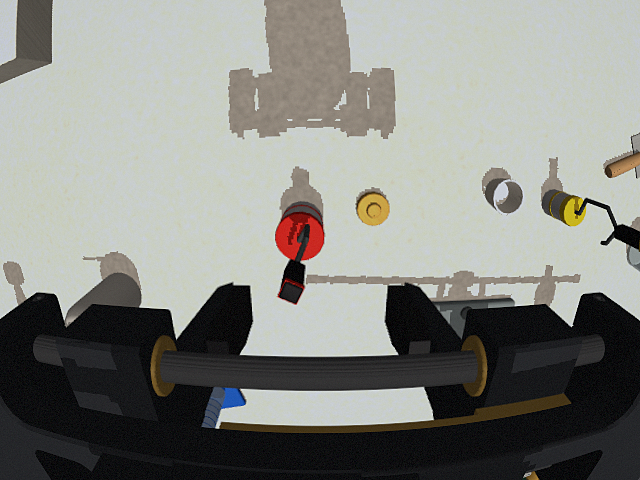

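View pics/side7.png

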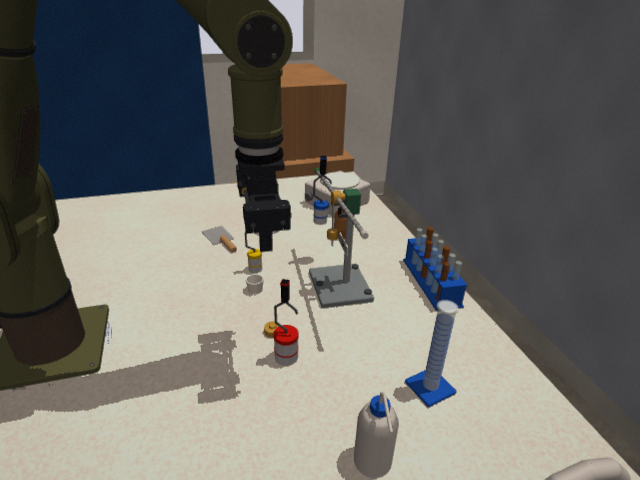

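```bash
cat >> h.py <<'E'
PV=np.array([.6275,.040,.25]); PSI=-.0677
def barpt(d,th): # th positive lifts green
    return PV+d*np.array([-np.sin(PSI)*np.cos(th),np.cos(PSI)*np.cos(th),np.sin(th)])
def greencap(im):
    H,S,V=cv2.split(cv2.cvtColor(im,cv2.COLOR_BGR2HSV)); m=(H>50)&(H<90)&(S>90)&(V>40)
    b=[x for x in blobs(m,3) if x[1][4]<40 and x[0][1]<200]; return b
def whitecap(im):
    # shadow/disc: bright end of bar; matched against pic of level bar by template (NCC), cap only
    ref=cv2.imread("pics/side0.png")[228:250,352:374]
    res=cv2.matchTemplate(im[190:270,330:395],ref,cv2.TM_CCOEFF_NORMED); _,v,_,l=cv2.minMaxLoc(res)
    y,x=l[1],l[0]
    def sub(a,b,c): return .5*(a-c)/(a-2*b+c)
    dy=sub(res[y-1,x],res[y,x],res[y+1,x]) if 0<y<res.shape[0]-1 else 0
    dx=sub(res[y,x-1],res[y,x],res[y,x+1]) if 0<x<res.shape[1]-1 else 0
    return l[0]+330-352+dx, l[1]+190-228+dy, v
E
python3 - <<'E'
from h import *
for n in ["side0","side2","side6","side7"]:
    im=cv2.imread(f"pics/{n}.png"); print(n,greencap(im),np.round(whitecap(im),3))
for th in [0,-.05,-.1,-.12]: print(th,np.round([project("side",barpt(.197,th)),project("side",barpt(-.2,th))],1))
im=cv2.imread("pics/w7.png"); cv2.imwrite("pics/w7a.png",cv2.resize(im[250:315,265:325],None,fx=8,fy=8,interpolation=cv2.INTER_CUBIC))
E
```

```text
side0 [(array([316.1, 163.2]), [315, 162, 4, 4, 9])] [-0.006 -0.006  1.   ]
side2 [(array([316.1, 163.2]), [315, 162, 4, 4, 9])] [-0.008 -0.008  1.   ]
side6 [(array([316.1, 169.2]), [315, 168, 4, 4, 9])] [ 0.196 -7.766  0.916]
side7 [(array([316.1, 169.2]), [315, 168, 4, 4, 9])] [ 0.22  -7.815  0.915]
0 [[317.1 165.5]
 [364.  244.2]]
-0.05 [[317.1 169.1]
 [364.4 239.5]]
-0.1 [[317.  172.8]
 [364.6 234.6]]
-0.12 [[317.  174.2]
 [364.7 232.6]]
```

View pics/w7a.png

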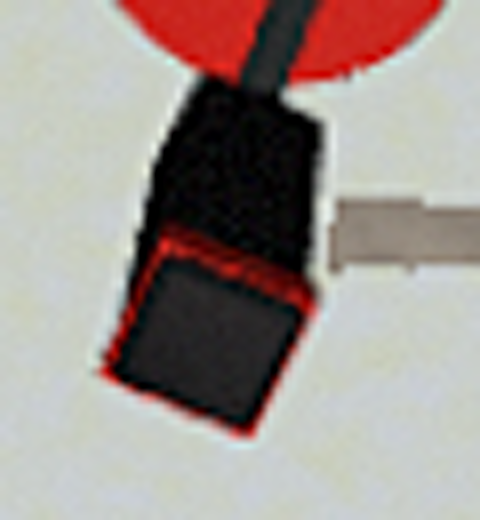

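```bash
python3 - <<'E'
from h import *; import pickle
s=pickle.load(open("pics/w7.pkl","rb"))
def q(cs,off,k,z): return np.array([onplane("wrist",off[0]+(c[0]+.5)/k-.5,off[1]+(c[1]+.5)/k-.5,z,s) for c in cs])
B=q([(165,238),(318,300),(250,437),(102,370)],(265,250),8,.194)
print("mean",B.mean(0).round(4), [np.linalg.norm(B[i]-B[(i+1)%4]).round(4) for i in range(4)])
print([np.arctan2(-v[0],v[1]).round(3) for v in [B[1]-B[0],B[2]-B[3]]],[np.arctan2(v[1],v[0]).round(3) for v in [B[3]-B[0],B[2]-B[1]]])
s=r.get_state(); show(s)
E
```

```text
mean [ 0.4611 -0.1597  0.194 ] [np.float64(0.0138), np.float64(0.0143), np.float64(0.0139), np.float64(0.0136)]
[np.float64(-0.483), np.float64(-0.534)] [np.float64(-0.505), np.float64(-0.498)]
t 13.2 pos [ 0.4304 -0.139   0.2738] yaw -0.0657 F [ 0.68  0.15 -0.49] M [ 0.002  0.024 -0.022] op 0.682
```

Request:
arm_command --pt "0.05 0 0 0 0.146" --pt "0.05 0 0 0 0.146" --pt "0.05 0 0 0 0.147" --pt "0.05 0 -0.0036 0.02 0" --pt "0.05 0 0 0.017 0" --pt "0.05 0.03 0 0 0" --pt "0.05 0.045 0 0 0" --pt "0.05 0.03 0 0 0" --pt "0.05 0.011 0 0 0" --pt "0.05 0 0 0 0"

```text
clock: 14.45
tool_pos: [0.4605, -0.1607, 0.1575]
eef_rot: [0.177, 0.685, -0.177, 0.684]
contact_force: [-0.5, 1.0, 0.7]
opening: 0.568
```

```bash
python3 - <<'E'
from h import *; import pickle
s,p,d=wsnap("w8"); show(s); print(np.round(s["q"],2))
E
```

```text
t 14.45 pos [ 0.4605 -0.1607  0.1575] yaw -0.506 F [-0.51  1.03  0.73] M [ 0.015  0.051 -0.007] op 0.568
[ 0.36  0.65 -0.2   2.05  0.27  0.46  1.03]
```

View pics/w8.png

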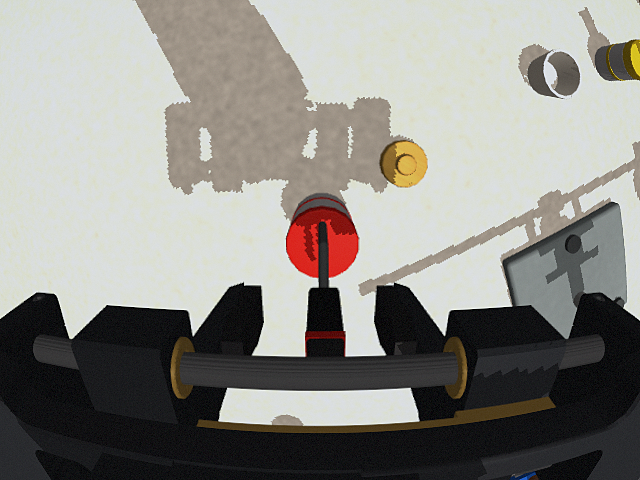

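Request:
arm_command --pt "0.005 0 0 0 0" --pt "0.005 0 0 0 0" --pt "0.005 0 0 0 0" --pt "0.005 0 0 0 0" --pt "0.005 -0.02 0 0 0" --pt "0.005 -0.045 0 0 0" --pt "0.005 -0.05 0 0 -0.14" --pt "0.005 -0.045 0 0 -0.15" --pt "0.005 0 0 0 -0.147" --pt "0.005 0 0 0 0" --pt "0.005 0 0 0 0" --pt "0.005 0 0 0 0" --force 40

```text
clock: 16.0
tool_pos: [0.4596, -0.161, 0.3166]
eef_rot: [0.025, 0.707, -0.025, 0.706]
contact_force: [1.2, -0.6, -7.9]
opening: 0.155
```

```bash
python3 - <<'E'
from h import *
F=[]
for i in range(4):
    s=r.get_state(); F.append(np.r_[s["contact_force"],s["moment"]])
    p,d=r.snapshot("side")
show(r.get_state()); print(np.mean(F,0).round(2),np.std(F,0).round(2))
im=p[:,:,::-1].copy(); cv2.imwrite("pics/side9.png",im); print(greencap(im),whitecap(im))
E
```

```text
t 16.2 pos [ 0.4602 -0.161   0.3173] yaw -0.07 F [-0.03  0.44 -8.  ] M [-0.016  0.015 -0.034] op 0.154
[ 0.39 -0.45 -8.22  0.02 -0.01 -0.01] [0.53 0.15 0.42 0.03 0.01 0.01]
[(array([316.4, 169.3]), [315, 168, 5, 4, 10])] (np.float32(0.22057006), np.float32(-7.8140965), 0.9154241681098938)
```

View pics/side9.png

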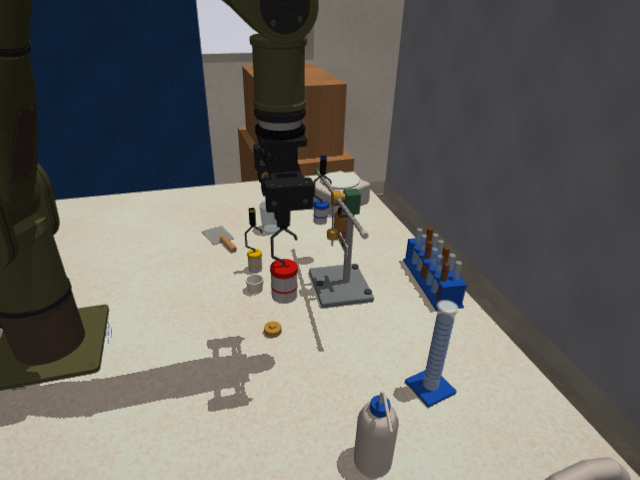

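```bash
python3 - <<'E'
from h import *; import pickle
s=pickle.load(open("pics/w6.pkl","rb"))
for w,sd in [((118,254),(346.7,252.5)),((198,252),(340,233))]:
    P,e=isect(*ray("wrist",*w,s),*ray("side",*sd)); v=P-PV
    print(P.round(4),e.round(4),"stand frame x,y",(v@[np.cos(PSI),np.sin(PSI),0]).round(4),(v@[-np.sin(PSI),np.cos(PSI),0]).round(4))
s=r.get_state(); v=np.array(s["tool_pos"])-PV; print((v@[np.cos(PSI),np.sin(PSI),0]).round(4),(v@[-np.sin(PSI),np.cos(PSI),0]).round(4),yaw(s))
im=cv2.imread("pics/w6.png"); cv2.imwrite("pics/w6a.png",cv2.resize(im[190:320,40:280],None,fx=3,fy=3,interpolation=cv2.INTER_CUBIC))
E
```

```text
[0.6471 0.0029 0.1277] 0.0035 stand frame x,y 0.022 -0.0357
[0.6527 0.0809 0.1331] 0.0059 stand frame x,y 0.0224 0.0425
-0.1534 -0.2119 -0.07003925861414426
```

View pics/w6a.png

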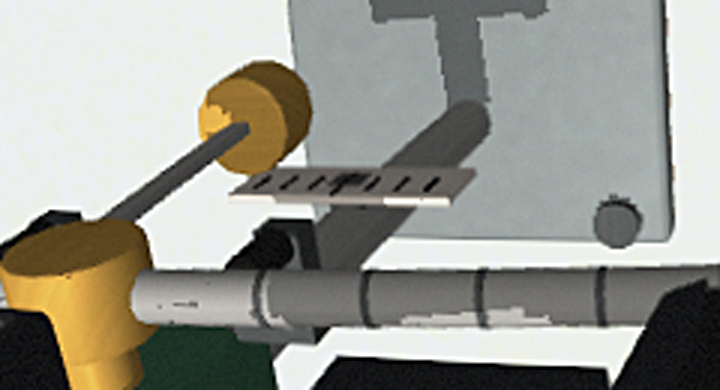

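Request:
arm_command --pt "0.005 0 0.02 0.015 0" --pt "0.005 0 0.036 0.026 0" --pt "0.005 0 0.04 0.028 0" --pt "0.005 0 0.032 0.022 0" --pt "0.005 0 0.018 0.012 0" --pt "0.005 0 0 0 0" --pt "0.005 0 0 0 0" --pt "0.005 0 0 0 0"

```text
clock: 17.2
tool_pos: [0.5722, -0.0249, 0.3175]
eef_rot: [0.025, 0.707, -0.026, 0.706]
contact_force: [0.5, -0.3, -8.6]
opening: 0.153
```

```bash
cat >> h.py <<'E'
def stand(s):
    v=np.array(s["tool_pos"])-PV; return np.round([v@[np.cos(PSI),np.sin(PSI),0],v@[-np.sin(PSI),np.cos(PSI),0]],4)
E
python3 - <<'E'
from h import *
s,p,d=wsnap("w10"); show(s); print(stand(s))
p,d=r.snapshot("side"); s=r.get_state(); show(s); print(stand(s))
im=p[:,:,::-1]; cv2.imwrite("pics/side10.png",im); cv2.imwrite("pics/s10a.png",cv2.resize(im[140:290,260:410],None,fx=4,fy=4,interpolation=cv2.INTER_CUBIC))
E
```

```text
t 17.2 pos [ 0.5722 -0.0249  0.3175] yaw -0.0727 F [ 0.45 -0.26 -8.62] M [ 0.032 -0.015 -0.001] op 0.153
[-0.0508 -0.0685]
t 17.3 pos [ 0.5727 -0.0241  0.3177] yaw -0.0718 F [-0.48 -0.86 -8.31] M [0.043 0.058 0.03 ] op 0.149
[-0.0504 -0.0676]
```

View pics/s10a.png

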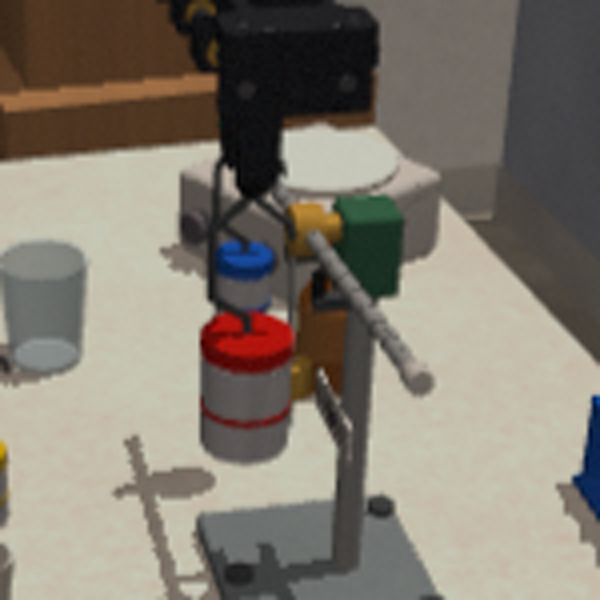

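View pics/w10.png

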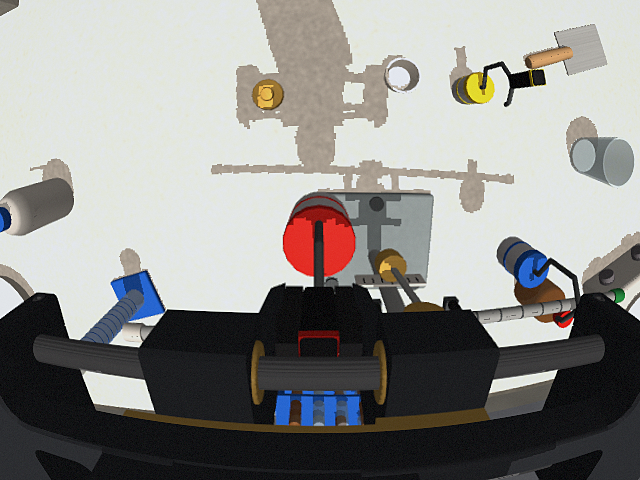

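Request:
arm_command --pt "0.005 0 0 0.01 0" --pt "0.005 0 0 0.016 0" --pt "0.005 0 0 0.016 0" --pt "0.005 0 0 0.008 0" --pt "0.005 0 0 0 0" --pt "0.005 0.007 0 0 0" --pt "0.005 0.01 0 0 0" --pt "0.005 0.009 0 0 0" --pt "0.005 0.006 0 0 0" --pt "0.005 0.004 0 0 0" --pt "0.005 0.002 0 0 0"

```text
clock: 18.68
tool_pos: [0.6231, -0.0261, 0.2794]
eef_rot: [0.025, 0.707, -0.025, 0.707]
contact_force: [-0.6, -0.0, -8.4]
opening: 0.154
```

```bash
python3 - <<'E'
from h import *
p,d=r.snapshot("side"); s=r.get_state(); show(s); print(stand(s))
im=p[:,:,::-1]; cv2.imwrite("pics/side11.png",im); cv2.imwrite("pics/s11a.png",cv2.resize(im[140:290,260:410],None,fx=4,fy=4,interpolation=cv2.INTER_CUBIC))
E
```

```text
t 18.73 pos [ 0.623  -0.0261  0.2793] yaw -0.0698 F [ 0.31  0.77 -7.96] M [ 0.006 -0.079  0.044] op 0.154
[-0.     -0.0663]
```

View pics/s11a.png

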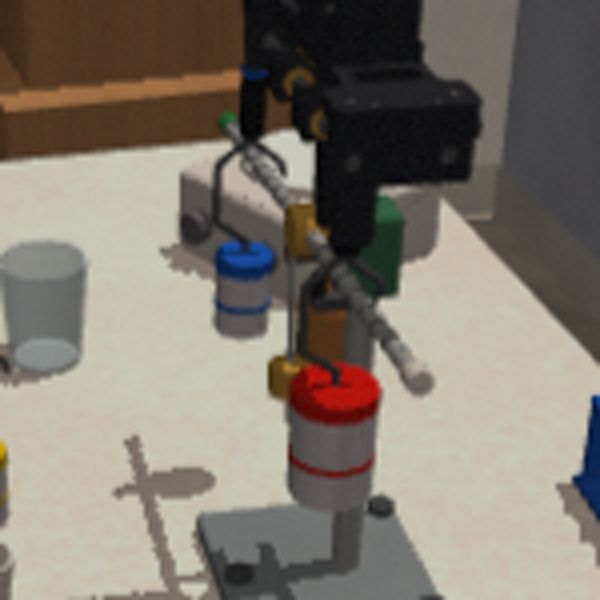

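Hook is over the bar and just above the seat. Lower slowly.

Request:
arm_command --pt "0.005 0.001 0 0 0" --pt "0.005 0.001 0 0 0" --pt "0.005 0.001 0 0 0" --pt "0.005 0.0009 0 0 0" --pt "0.005 0.0009 0 0 0" --pt "0.005 0.0009 0 0 0" --pt "0.005 0.0009 0 0 0"

```text
clock: 19.6
tool_pos: [0.6232, -0.0263, 0.2733]
eef_rot: [0.025, 0.706, -0.025, 0.707]
contact_force: [-1.5, -1.5, -3.2]
opening: 0.156
```

```bash
python3 - <<'E'
from h import *
show(r.get_state())
p,d=r.snapshot("side"); im=p[:,:,::-1].copy(); show(r.get_state()); print(greencap(im),whitecap(im))
E
```

```text
t 19.6 pos [ 0.6232 -0.0263  0.2733] yaw -0.07 F [-1.51 -1.51 -3.22] M [-0.251  0.146  0.028] op 0.156
t 19.65 pos [ 0.6231 -0.0263  0.2731] yaw -0.07 F [-0.5  -1.73 -4.15] M [-0.122  0.199 -0.024] op 0.152
[(array([316.4, 164. ]), [315, 163, 5, 4, 12])] (np.float32(0.6318706), np.float32(-0.68300533), 0.780180811882019)
```

Request:
arm_command --pt "0.005 0.0008 0 0 0" --pt "0.005 0.0008 0 0 0" --pt "0.005 0.0008 0 0 0" --pt "0.005 0.0006 0 0 0" --pt "0.005 0.0005 0 0 0" --pt "0.005 0 0 0 0"

```text
clock: 20.4
tool_pos: [0.6231, -0.0263, 0.2696]
eef_rot: [0.025, 0.707, -0.025, 0.707]
contact_force: [-0.7, -2.2, -0.4]
opening: 0.155
```

```bash
python3 - <<'E'
from h import *
F=[]
for i in range(3):
    s=r.get_state(); F.append(np.r_[s["contact_force"],s["moment"]])
    p,d=r.snapshot("side")
show(r.get_state()); print(np.mean(F,0).round(2),np.std(F,0).round(2))
im=p[:,:,::-1].copy(); print(greencap(im),whitecap(im))
E
```

```text
t 20.55 pos [ 0.6231 -0.0263  0.2696] yaw -0.0699 F [-0.47 -1.14 -1.62] M [-0.493  0.302 -0.001] op 0.153
[-0.84 -2.4  -0.68 -0.49  0.28  0.  ] [0.17 0.3  0.2  0.03 0.03 0.03]
[(array([316.3, 161. ]), [315, 160, 5, 4, 11])] (np.float32(0.9425071), np.float32(3.8661685), 0.7834837436676025)
```

Request:
arm_command --pt "0.005 0.0004 -0.0004 -0.0003 0" --pt "0.005 0.0003 -0.0003 -0.0003 0" --pt "0.005 0 0 0 0" --pt "0.005 0 0 0 0"

```text
clock: 21.05
tool_pos: [0.6225, -0.0262, 0.2689]
eef_rot: [0.025, 0.707, -0.024, 0.707]
contact_force: [-0.7, -0.1, -1.0]
opening: 0.156
```

```bash
python3 - <<'E'
from h import *
F=[]
for i in range(4):
    s=r.get_state(); F.append(np.r_[s["contact_force"],s["moment"]])
    p,d=r.snapshot("side")
show(r.get_state()); print(np.mean(F,0).round(2),np.std(F,0).round(2))
im=p[:,:,::-1].copy(); print(greencap(im),whitecap(im))
E
```

```text
t 21.25 pos [ 0.6225 -0.0262  0.2688] yaw -0.0695 F [-0.61  0.36 -0.37] M [ 0.092  0.149 -0.035] op 0.154
[-0.6   0.15 -0.99  0.06  0.16 -0.03] [0.19 0.34 0.3  0.06 0.02 0.02]
[(array([316.1, 160.4]), [315, 159, 4, 4, 8])] (np.float32(0.21688354), np.float32(3.237903), 0.8035741448402405)
```

Request:
arm_command --pt "0.005 0.0005 0 -0.0002 0" --pt "0.005 0.0004 0 -0.0002 0" --pt "0.005 0 0 0 0"

```text
clock: 21.62
tool_pos: [0.6221, -0.0264, 0.268]
eef_rot: [0.025, 0.707, -0.024, 0.707]
contact_force: [0.5, 1.1, -0.1]
opening: 0.153
```

```bash
python3 - <<'E'
from h import *
F=[]
for i in range(4):
    s=r.get_state(); F.append(np.r_[s["contact_force"],s["moment"]])
    p,d=r.snapshot("side")
show(r.get_state()); print(np.mean(F,0).round(2),np.std(F,0).round(2))
im=p[:,:,::-1].copy(); print(greencap(im),whitecap(im))
E
```

```text
t 21.82 pos [ 0.6221 -0.0264  0.268 ] yaw -0.0695 F [-0.22  0.47  0.54] M [0.383 0.162 0.019] op 0.157
[-0.07  1.13 -0.19  0.32  0.14  0.  ] [0.37 0.53 0.15 0.04 0.03 0.03]
[(array([316.1, 160.1]), [315, 159, 4, 4, 9])] (np.float32(0.3011359), np.float32(3.965579), 0.8193069100379944)
```

Request:
arm_command --pt "0.005 0.0001 0.0004 0 0" --pt "0.005 0 0 0 0" --pt "0.015 0 0 0 0" --pt "0.016 0 0 0 0" --pt "0.018 0 0 0 0" --pt "0.022 0 0 0 0" --force 3

```text
clock: 22.58
tool_pos: [0.6221, -0.0265, 0.2678]
eef_rot: [0.025, 0.707, -0.025, 0.707]
contact_force: [-0.1, -0.8, 1.0]
opening: 0.25
```

```bash
python3 - <<'E'
from h import *
s,p,d=wsnap("w12"); show(s)
p,d=r.snapshot("side"); im=p[:,:,::-1].copy(); cv2.imwrite("pics/side12.png",im); print(greencap(im),whitecap(im))
cv2.imwrite("pics/s12a.png",cv2.resize(im[140:290,260:410],None,fx=4,fy=4,interpolation=cv2.INTER_CUBIC)); show(r.get_state())
E
```

```text
t 22.57 pos [ 0.6221 -0.0265  0.2678] yaw -0.0699 F [-0.06 -0.84  1.03] M [ 0.013 -0.027  0.019] op 0.25
[(array([316.3, 159.8]), [315, 158, 5, 5, 12])] (np.float32(0.12168113), np.float32(4.2184715), 0.8620453476905823)
t 22.68 pos [ 0.6221 -0.0264  0.2678] yaw -0.0698 F [ 1.07 -1.09  0.75] M [ 0.025 -0.001 -0.014] op 0.252
```

View pics/s12a.png

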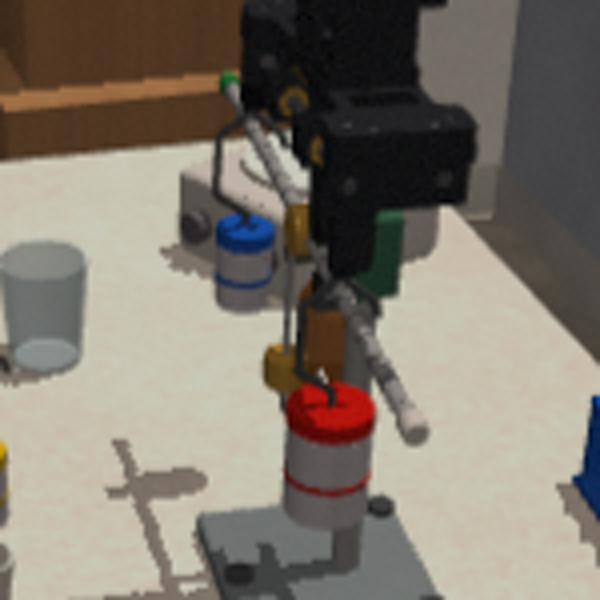

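View pics/w12.png

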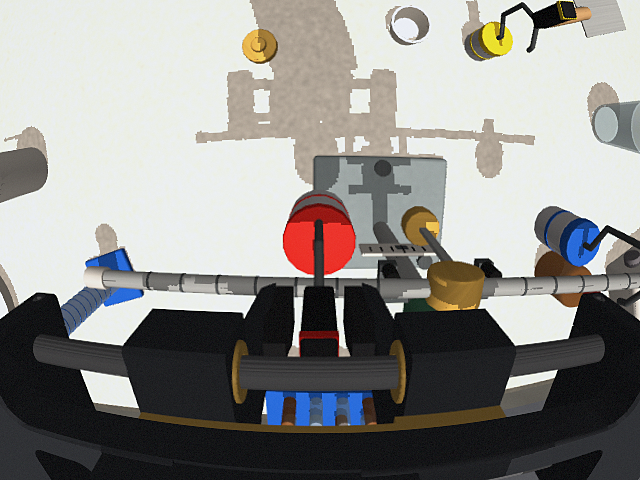

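Request:
arm_command --pt "0.04 0 0 0 0" --pt "0.045 -0.005 0 0 0" --pt "0.05 -0.03 0 0 0" --pt "0.05 -0.03 0 0 0" --pt "0.05 0 0.005 -0.035 0" --pt "0.05 0 0.02 -0.045 0" --pt "0.05 0.01 0.035 -0.045 0" --pt "0.05 0.02 0.04 -0.045 0" --pt "0.05 0.02 0.04 -0.028 0" --pt "0.05 0.01 0.022 -0.015 0" --pt "0.05 0 0 0 -0.095" --pt "0.05 0 0 0 -0.095" --force 30

```text
clock: 24.18
tool_pos: [0.4214, 0.1501, 0.2735]
eef_rot: [-0.044, 0.706, 0.044, 0.706]
contact_force: [-0.3, 0.1, -0.3]
opening: 0.566
```

Request:
arm_command --pt "0.05 0 0 0 0" --pt "0.05 0 0 0 0"

```text
clock: 24.42
tool_pos: [0.4217, 0.1494, 0.2733]
eef_rot: [-0.042, 0.706, 0.042, 0.706]
contact_force: [0.1, 0.4, -1.0]
opening: 0.569
```

```bash
python3 - <<'E'
from h import *
s,p,d=wsnap("w13"); show(s)
im=cv2.imread("pics/w13.png")
H,S,V=cv2.split(cv2.cvtColor(im,cv2.COLOR_BGR2HSV))
for c,st in blobs((H>22)&(H<32)&(S>170)&(V>120),30): print(c,st,onplane("wrist",*c,.055,s).round(4))
for n in ["side","top"]:
    p,d=r.snapshot(n); cv2.imwrite(f"pics/{n}13.png",p[:,:,::-1])
im=cv2.imread("pics/side13.png"); print(greencap(im),whitecap(im)); s=r.get_state(); show(s)
cv2.imwrite("pics/s13a.png",cv2.resize(im[140:290,260:410],None,fx=4,fy=4,interpolation=cv2.INTER_CUBIC))
E
```

```text
t 24.43 pos [0.4217 0.1494 0.2733] yaw 0.1183 F [ 0.11  0.37 -1.  ] M [ 0.002 -0.004 -0.031] op 0.569
[333.1 236. ] [316, 220, 36, 34, 733] [0.4542 0.1683 0.055 ]
[(array([316.5, 159.6]), [315, 158, 5, 4, 11])] (np.float32(0.09752789), np.float32(4.338765), 0.8635631203651428)
t 24.57 pos [0.4216 0.1494 0.2732] yaw 0.1193 F [ 0.05  0.17 -0.61] M [ 0.045  0.05  -0.011] op 0.57
```

View pics/w13.png

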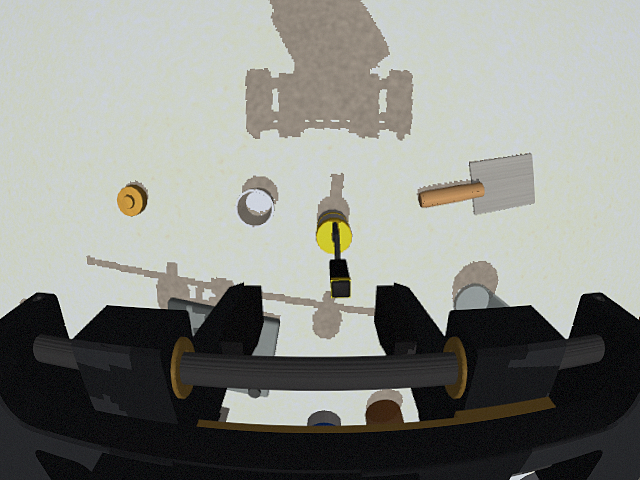

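View pics/s13a.png

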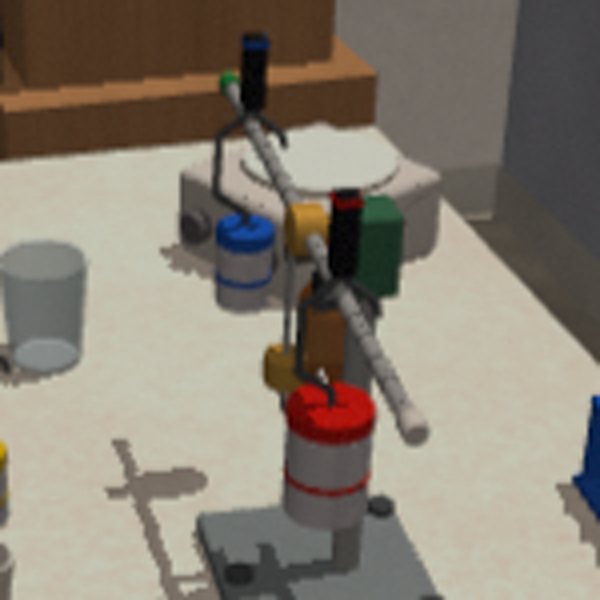

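Request:
arm_command --pt "0.05 0 0.007 0.018 -0.005" --pt "0.05 0 0.007 0.0165 0" --pt "0.05 0.03 0 0 0" --pt "0.05 0.045 0 0 0" --pt "0.05 0.038 0 0 0" --pt "0.05 0.016 0 0 0" --pt "0.05 0 0 0 0"

```text
clock: 25.45
tool_pos: [0.4534, 0.1674, 0.1432]
eef_rot: [-0.045, 0.707, 0.044, 0.705]
contact_force: [-0.2, 0.5, -0.5]
opening: 0.565
```

```bash
python3 - <<'E'
from h import *; import pickle
s,p,d=wsnap("w14"); show(s)
E
```

```text
t 25.45 pos [0.4534 0.1674 0.1432] yaw 0.1252 F [-0.19  0.52 -0.52] M [ 0.028 -0.004 -0.019] op 0.565
```

View pics/w14.png

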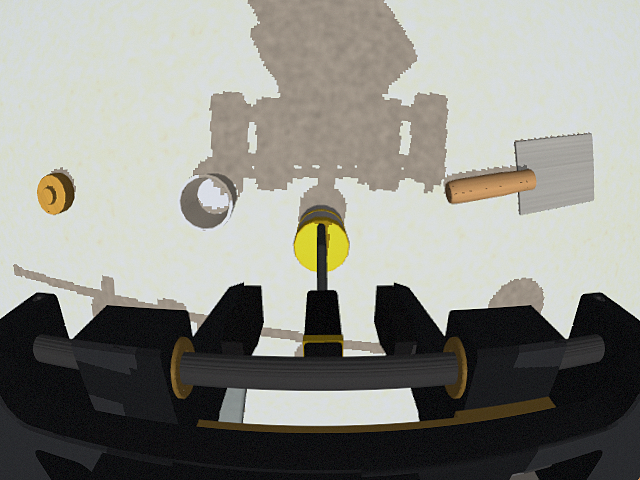

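Request:
arm_command --pt "0.005 0 0 0 0" --pt "0.005 0 0 0 0" --pt "0.005 0 0 0 0" --pt "0.005 0 0 0 0" --pt "0.005 -0.02 0 0 0" --pt "0.005 -0.047 0 0 0" --pt "0.005 -0.055 0 0 0.1" --pt "0.005 -0.045 0 0 0.093" --pt "0.005 0 0 0 0" --pt "0.005 0 0 0 0" --pt "0.005 0 0 0 0" --force 30

```text
clock: 26.88
tool_pos: [0.4528, 0.1668, 0.3092]
eef_rot: [0.023, 0.708, -0.024, 0.705]
contact_force: [-0.2, -0.2, -2.8]
opening: 0.155
```

```bash
python3 - <<'E'
from h import *
F=[]
for i in range(8):
    s=r.get_state(); F.append(np.r_[s["contact_force"],s["moment"]])
    p,d=r.snapshot("side")
s=r.get_state();show(s); print(stand(s)); print(np.mean(F,0).round(2),np.std(F,0).round(2))
im=p[:,:,::-1].copy(); cv2.imwrite("pics/side15.png",im); print(greencap(im),whitecap(im))
E
```

```text
t 27.27 pos [0.4539 0.1676 0.3109] yaw -0.0677 F [-0.21 -0.45 -3.23] M [ 0.054  0.016 -0.008] op 0.157
[-0.1818  0.1155]
[-0.28  0.11 -3.23  0.03 -0.01 -0.  ] [0.4  0.33 0.4  0.02 0.03 0.02]
[(array([316.5, 159.5]), [315, 158, 5, 4, 10])] (np.float32(0.09414733), np.float32(4.338222), 0.8634206056594849)
```

Request:
arm_command --pt "0.005 0 -0.008 0.02 0" --pt "0.005 0 -0.015 0.038 0" --pt "0.005 0 -0.015 0.045 0" --pt "0.005 0 -0.0105 0.029 0" --pt "0.005 0 0 0 0" --pt "0.005 0 0 0 0" --pt "0.005 0 0 0 0"

```text
clock: 28.15
tool_pos: [0.5814, 0.1111, 0.3112]
eef_rot: [0.023, 0.707, -0.023, 0.706]
contact_force: [-0.6, -0.2, -4.0]
opening: 0.157
```

```bash
python3 - <<'E'
from h import *
s,p,d=wsnap("w16"); show(s); print(stand(s))
p,d=r.snapshot("side"); s=r.get_state(); show(s); print(stand(s))
im=p[:,:,::-1]; cv2.imwrite("pics/side16.png",im); cv2.imwrite("pics/s16a.png",cv2.resize(im[110:260,260:410],None,fx=4,fy=4,interpolation=cv2.INTER_CUBIC))
E
```

```text
t 28.15 pos [0.5814 0.1111 0.3112] yaw -0.0659 F [-0.64 -0.24 -4.04] M [ 0.011 -0.029  0.007] op 0.157
[-0.0508  0.0679]
t 28.25 pos [0.5818 0.1109 0.3114] yaw -0.0664 F [ 1.73  0.09 -3.2 ] M [0.001 0.041 0.047] op 0.155
[-0.0504  0.0676]
```

View pics/s16a.png

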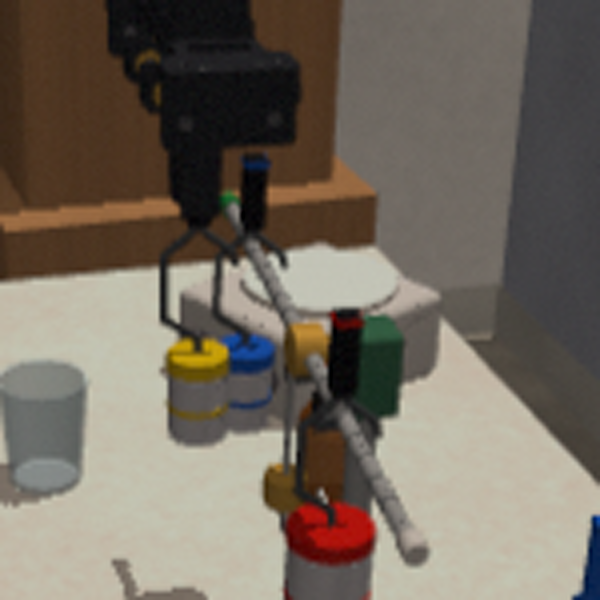

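View pics/w16.png

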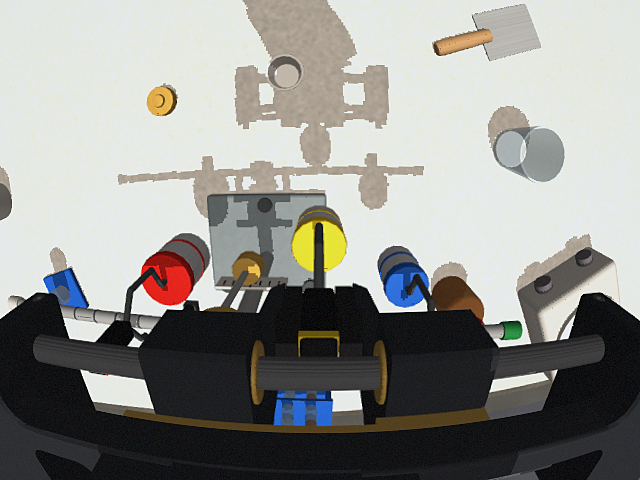

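Request:
arm_command --pt "0.005 0 0 0.01 0" --pt "0.005 0 0 0.016 0" --pt "0.005 0 0 0.016 0" --pt "0.005 0 0 0.0085 0" --pt "0.005 0 0 0 0" --pt "0.005 0.006 0 0 0" --pt "0.005 0.009 0 0 0" --pt "0.005 0.009 0 0 0" --pt "0.005 0.006 0 0 0" --pt "0.005 0.003 0 0 0" --pt "0.005 0.002 0 0 0"

```text
clock: 29.62
tool_pos: [0.6329, 0.1069, 0.2761]
eef_rot: [0.024, 0.707, -0.024, 0.707]
contact_force: [-0.1, -0.3, -2.3]
opening: 0.156
```

```bash
python3 - <<'E'
from h import *
p,d=r.snapshot("side"); s=r.get_state(); show(s); print(stand(s))
im=p[:,:,::-1]; cv2.imwrite("pics/side17.png",im); cv2.imwrite("pics/s17a.png",cv2.resize(im[110:260,260:410],None,fx=4,fy=4,interpolation=cv2.INTER_CUBIC))
E
```

```text
t 29.68 pos [0.6328 0.1069 0.2759] yaw -0.0678 F [-0.23 -0.18 -2.59] M [ 0.022 -0.027  0.031] op 0.155
[0.0007 0.0671]
```

View pics/s17a.png

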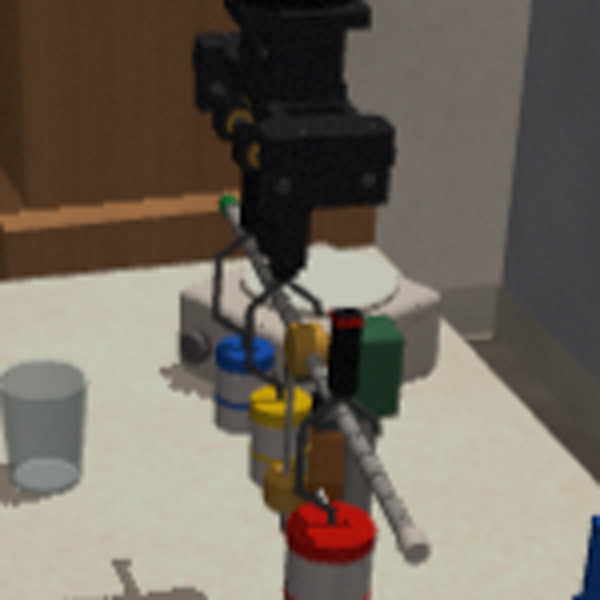

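Request:
arm_command --pt "0.005 0.0007 0 0 0" --pt "0.005 0.0007 0 0 0" --pt "0.005 0.0007 0 0 0" --pt "0.005 0.0007 0 0 0" --pt "0.005 0.0006 0 0 0" --pt "0.005 0.0006 0 0 0" --pt "0.005 0.0005 0 0 0" --pt "0.005 0 0 0 0"

```text
clock: 30.68
tool_pos: [0.633, 0.107, 0.2718]
eef_rot: [0.024, 0.707, -0.024, 0.707]
contact_force: [-0.5, 0.4, 1.4]
opening: 0.159
```

```bash
python3 - <<'E'
from h import *
F=[]
for i in range(4):
    s=r.get_state(); F.append(np.r_[s["contact_force"],s["moment"]])
    p,d=r.snapshot("side")
s=r.get_state();show(s); print(stand(s)); print(np.mean(F,0).round(2),np.std(F,0).round(2))
im=p[:,:,::-1].copy(); print(greencap(im),whitecap(im))
E
```

```text
t 30.88 pos [0.6329 0.107  0.2717] yaw -0.0677 F [-0.64  0.93  0.57] M [ 0.164  0.086 -0.022] op 0.154
[0.0009 0.0672]
[-0.51  0.31  1.01  0.19  0.08 -0.03] [0.25 0.27 0.22 0.03 0.02 0.01]
[(array([316.3, 164.5]), [315, 163, 5, 5, 11])] (np.float32(0.24808961), np.float32(-1.813533), 0.8609699606895447)
```

Request:
arm_command --pt "0.005 -0.0006 0 0 0" --pt "0.005 -0.0005 0.0002 0 0" --pt "0.005 0 0 0 0" --pt "0.005 0 0 0 0"

```text
clock: 31.38
tool_pos: [0.6327, 0.107, 0.2726]
eef_rot: [0.024, 0.707, -0.024, 0.707]
contact_force: [-0.7, -0.4, 1.3]
opening: 0.156
```

```bash
python3 - <<'E'
from h import *
F=[]
for i in range(5):
    s=r.get_state(); F.append(np.r_[s["contact_force"],s["moment"]])
    p,d=r.snapshot("side")
s=r.get_state();show(s); print(stand(s)); print(np.mean(F,0).round(2),np.std(F,0).round(2))
im=p[:,:,::-1].copy(); print(greencap(im),whitecap(im))
E
```

```text
t 31.62 pos [0.6328 0.107  0.2726] yaw -0.0678 F [-0.42  1.42  0.09] M [ 0.045  0.177 -0.007] op 0.159
[0.0007 0.0672]
[-0.7   0.39  0.4   0.1   0.17  0.01] [0.8  0.62 0.71 0.05 0.01 0.04]
[(array([316.5, 163.6]), [315, 162, 5, 5, 11])] (np.float32(0.50350595), np.float32(0.40767798), 0.8510919213294983)
```

Request:
arm_command --pt "0.005 0 0 -0.0003 0" --pt "0.005 0 0 0 0" --pt "0.015 0 0 0 0" --pt "0.016 0 0 0 0" --pt "0.018 0 0 0 0" --pt "0.022 0 0 0 0" --pt "0.026 0 0 0 0" --force 3

```text
clock: 32.5
tool_pos: [0.6325, 0.107, 0.2727]
eef_rot: [0.024, 0.707, -0.024, 0.707]
contact_force: [-0.3, 0.5, -0.1]
opening: 0.293
```

```bash
python3 - <<'E'
from h import *
s,p,d=wsnap("w18"); show(s)
p,d=r.snapshot("side"); im=p[:,:,::-1].copy(); cv2.imwrite("pics/side18.png",im); print(greencap(im),whitecap(im))
cv2.imwrite("pics/s18a.png",cv2.resize(im[110:260,260:410],None,fx=4,fy=4,interpolation=cv2.INTER_CUBIC)); show(r.get_state())
E
```

```text
t 32.5 pos [0.6325 0.107  0.2727] yaw -0.0678 F [-0.29  0.5  -0.1 ] M [-0.007  0.02  -0.025] op 0.293
[(array([316.4, 163.3]), [315, 162, 5, 4, 9])] (np.float32(0.3211482), np.float32(-0.12805885), 0.8726900815963745)
t 32.6 pos [0.6325 0.1071 0.2727] yaw -0.0677 F [ 0.06 -0.46  0.34] M [0.019 0.011 0.01 ] op 0.296
```

View pics/s18a.png

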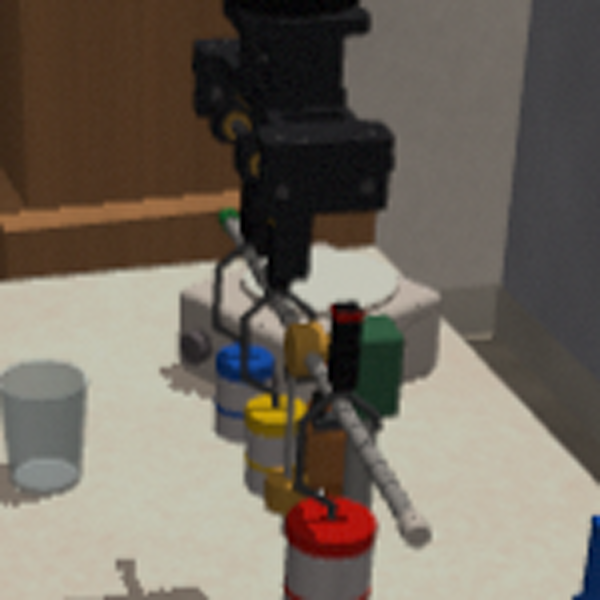

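View pics/w18.png

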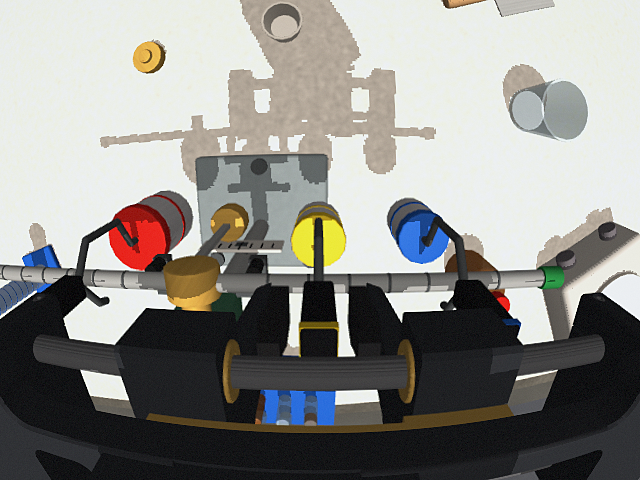

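Request:
arm_command --pt "0.034 0 0 0 0" --pt "0.034 -0.005 0 0 0" --pt "0.034 -0.03 0 0 0" --pt "0.034 -0.04 0 0 0" --pt "0.034 -0.03 0 0 0" --pt "0.034 0 0 -0.04 0" --pt "0.034 0 0 -0.05 0" --pt "0.034 0 0 -0.05 0" --pt "0.034 0 0 -0.03 0" --pt "0.034 0 0 0 0" --pt "0.034 0 0 0 0" --force 30

```text
clock: 33.98
tool_pos: [0.4641, 0.1184, 0.3781]
eef_rot: [0.024, 0.706, -0.024, 0.707]
contact_force: [0.9, -0.9, 0.5]
opening: 0.389
```

```bash
python3 - <<'E'
from h import *
show(r.get_state())
for k in range(2):
    p,d=r.snapshot("side"); im=p[:,:,::-1].copy(); cv2.imwrite(f"pics/side19{k}.png",im); print(greencap(im),whitecap(im))
    p,d=r.snapshot("wrist"); p,d=r.snapshot("wrist")
cv2.imwrite("pics/w19.png",p[:,:,::-1])
p,d=r.snapshot("top"); cv2.imwrite("pics/top19.png",p[:,:,::-1])
cv2.imwrite("pics/s19a.png",cv2.resize(im[110:260,260:410],None,fx=4,fy=4,interpolation=cv2.INTER_CUBIC)); show(r.get_state())
E
```

```text
t 33.98 pos [0.4641 0.1184 0.3781] yaw -0.0685 F [ 0.88 -0.9   0.49] M [-0.026  0.028  0.016] op 0.389
[(array([316.4, 163.2]), [315, 162, 5, 4, 10])] (np.float32(0.29352883), np.float32(-0.06963274), 0.8752663731575012)
[(array([316.4, 163.2]), [315, 162, 5, 4, 10])] (np.float32(0.29236782), np.float32(-0.056339383), 0.8751989006996155)
t 34.33 pos [0.4633 0.1185 0.3775] yaw -0.0681 F [ 0.37  0.41 -0.76] M [ 0.006 -0.032 -0.038] op 0.386
```

View pics/s19a.png

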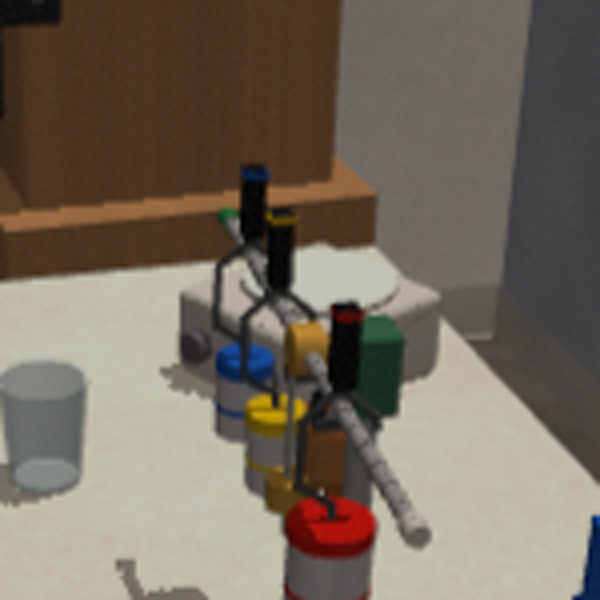

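View pics/top19.png

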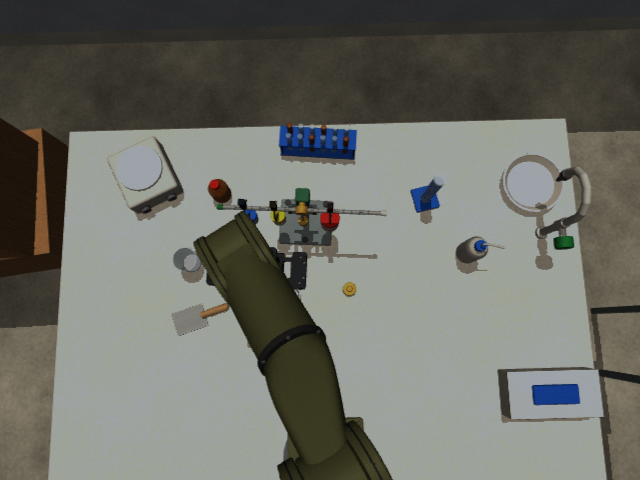

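```bash
python3 - <<'E'
from h import *
print(r.finish_job())
E
```

```text
the job is handed in; nothing more can be done
None
```

All three canisters hang released and the beam rests level. The job was handed in at about 34 s; no verdict was reported.

**Order and places:** I hung small_a (blue) about 139 mm out on the left, then large (red) about 66 mm out on the right, then small_b (yellow) about 67 mm out on the left. Each was let down slowly and released when the wrist force read close to zero.

**Final checks:**
- **Tilt:** The green cap is back on its starting pixel and the white cap is within 0.1 px. That means a tilt under about 0.003 rad, and two readings 0.15 s apart agreed.
- **Canisters and arm:** In the last side picture, all three hang by their hooks. The arm is clear of everything.
- **Bystanders:** Those still visible in the last top picture are where they started, but the arm hid the crucible. It was last seen undisturbed in a wrist picture just after small_b was released.

**Disagreements and misses:**
- **Weights:** The wrist force read about 0.4 N more than the weights worked out from the tilt (2.75 against 2.35 N for blue, 8.2 against 7.7 N for red). I placed the yellow canister using the tilt and an offset-corrected weight.
- **Yellow canister:** I lowered it about 1 mm too far, with about 1 N on the beam, and raised it again before release.
- **White-cap match:** It scored only 0.875 at the end, probably because of a shadow, though its position agreed with the green cap.
- **Beam speed:** I had no direct reading of it.

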